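# Gauge probe sleeves and lay them away

## Robot

A 7-joint arm with a two-finger parallel gripper is mounted at the origin on the work surface. World frame = base frame: x ahead of the robot, y to its left, z up, the work surface at z = 0. Lengths are in m, angles in rad, forces in N, time in s.
With the tool pointing down it reaches from about 0.4 to 0.875 m from the base axis. Payload 19.3 kg.
Tool frame: the origin (TCP) lies at the very end of the fingers, on their centre line; the grasp point (between the pads) lies 19 mm behind it; z points along the fingers, y is the line along which they close (so a half turn about z gives the same grasp; the last joint's range is limited). The gripper opens to 85 mm and grips with 20 to 120 N. Pads are 22 mm wide; open, the fingers measure 114 mm over their backs; the gripper's body (76 mm by 85 mm) begins 54 mm behind the grasp point. The pads swing forward as they close: fully open they stand 13 mm farther back than shut.
Start: joints at [-1.318, 0.521, -0.036, 1.599, 0.021, 1.021, -0.113], TCP at [0.198, 0.593, 0.231] pointing down, gripper open.
Joint ranges: [-2.91, 2.91], [-0.3, 2.13], [-1.5, 1.42], [0.17, 2.43], [-1.26, 4.41], [0.16, 1.93], [-2.52, 2.52]. Speed limits (rad/s): [1.89, 1.89, 2.39, 2.39, 3.01, 3.01, 3.01].

## Interface

Orientations are given as [roll, pitch, yaw] about the fixed x, y, z axes, in that order (R = Rz(yaw) Ry(pitch) Rx(roll)).
In Python, from workcell import observe, grab_frame, job_done gives the robot as it stands.
- The arm moves only by the tool move_arm, never from a script. Its argument "plan" is a list that holds one entry, the list of rows, each a list of 7 numbers: the shift along the tool's x, y, z each as a share of 0.02 m, from -1 to 1, then the turn, a rotation vector about the tool's x, y, z each as a share of 6 degrees, from -1 to 1, then the opening, from -1 (shut) to 1 (fully open). A call has exactly 10 rows; each row shifts and turns the commanded pose from where the row before left it, along the tool's axes as they then stand; what a row does not reach is not made up. A row lasts 1/10 s, in which the tool goes at most 50 mm and 8.59 degrees, less where a joint would pass 70% of its speed; a pose out of reach is approached as far as the arm can. A call with a number of a shift or a turn outside -1 to 1 is refused whole. A call with a gripper value outside its range is refused whole. The fingers move at their own pace and stop on an object; "grip_force" is the grip in N (left out, the last holds). Time passes only in rows, so rows that do not move let the fingers close, or fill a call up. It gives the time, the measured TCP pose, the force, the opening and the grip force at its end, in the units of the state.
- observe(): the state, without advancing time (a new reading comes with each control period).
- grab_frame(name): name is "scene" or "top" or "wrist"; returns a dict with "color" (384x512x3 uint8, red, green, blue), "intrinsics" (3x3 intrinsics, pixels), "k1" (the pictures are not rectified: a ray, as slopes to the right and down, at radius r is drawn at 1 + k1 r^2 times it, then the intrinsics apply), "position" and "orientation" of the camera in the world; the wrist camera has in their place "tool_from_camera" (4x4, takes a point from camera to tool coordinates, whose origin is the TCP and whose axes are the flange's). Camera axes: x right, y down, z forward; pixel columns grow to the right and rows downward; lengths in m; the calibration is good to about 2 mm. A picture is of the moment at which its call begins: read the wrist's pose just before it. There is no depth.
- job_done(): hands the job in; it is judged then, once.
The state is a dict: "clock": time; "qpos": joint angles; "qd": joint speeds; "joint_efforts": joint torques, N m; "position": TCP position; "tool_rot": TCP orientation; "force": force on the tool from outside, world axes, zero at the start; "moment": the same for the moment, N m; "grip_width": finger opening in m; "finger_force": force on a finger pad.
Only numpy, scipy, OpenCV 4.12 (cv2) and the standard library are available. Lean on these libraries where they do the work, as an engineer would, in place of code of your own. Each camera call takes 0.05 s, during which the arm holds its last target. There are 200 camera calls.

## Task

Check the two loose probe sleeves one at a time on the level gauge pin: slide the blue open end onto the pin, without forcing it, until it stops. A sleeve that goes all the way to the grey block belongs in the empty slot of the green rack, one that stops early because its bore is blocked in the empty slot of the red rack; lay each one away before you test the next, flat in its slot, lined up with the sleeve already there and blue end facing the same way, set down and not dropped. Leave the sleeves already in the racks and everything else on the bench alone.

Things in the scene. Friction and masses are not known exactly. Their poses are not given: they have to be found in the camera images.
- sleeve_1: Square steel probe sleeve, 20 x 20 x 120 mm, about 180 g, lying flat. Origin: centre of its underside, mid-length (where to grip it). x points along it to the open end, the last 24 mm of which is blue; the closed end is a narrow dark nose, 13 x 13 x 15 mm. Bore in the blue end 12 x 12 mm, 60 mm deep if clear; a blocked one stops a pin about 20 mm in, which cannot be seen.
- sleeve_1_mouth (a point): Centre of the open mouth of that sleeve, at its blue end: 60 mm from its origin along x, 10 mm above its underside.
- sleeve_1_mid (a point): Middle of that sleeve: mid-length, on its centre line, 10 mm above its underside.
- sleeve_2: Square steel probe sleeve, 20 x 20 x 120 mm, about 180 g, lying flat. Origin: centre of its underside, mid-length (where to grip it). x points along it to the open end, the last 24 mm of which is blue; the closed end is a narrow dark nose, 13 x 13 x 15 mm. Bore in the blue end 12 x 12 mm, 60 mm deep if clear; a blocked one stops a pin about 20 mm in, which cannot be seen.
- sleeve_2_mid (a point): Middle of that sleeve: mid-length, on its centre line, 10 mm above its underside.
- sleeve_2_mouth (a point): Centre of the open mouth of that sleeve, at its blue end: 60 mm from its origin along x, 10 mm above its underside.
- gauge: Fixed gauge: dark base plate (90 x 75 x 12 mm), grey block (50 mm in x, 40 mm in y, 85 mm high) and a level brass pin, 9 mm across, 45 mm long, tip tapered over 8 mm, sticking out of the block's face (y = +20 mm) along its own +y, centre line 60 mm above the bench. Origin: under the block's middle, at bench height. A clear sleeve goes on until it meets the face.
- pin_tip (a point): Tip of the gauge pin, on its centre line: 65 mm from the gauge's origin along its +y, 60 mm above the bench.
- pass_rack: Green plastic rack fixed to the bench, 100 x 140 x 40 mm. Origin: centre of its underside. Two cross bars (12 mm thick, at x = -36 and +36 mm) carry two slots along x, 26 mm wide, 10 mm deep, floor 30 mm up: at y = -35 mm (empty) and y = +35 mm (a sleeve lies there). Between the bars only a 6 mm base plate: room for fingers.
- pass_rack_slot (a point): Middle of the floor of the empty slot of the green rack, 30 mm above the bench: a sleeve laid properly has its origin here. x runs along the slot, towards the side that the blue end of the sleeve already there faces.
- reject_rack: Red plastic rack fixed to the bench, 100 x 140 x 40 mm. Origin: centre of its underside. Two cross bars (12 mm thick, at x = -36 and +36 mm) carry two slots along x, 26 mm wide, 10 mm deep, floor 30 mm up: at y = -35 mm (empty) and y = +35 mm (a sleeve lies there). Between the bars only a 6 mm base plate: room for fingers.
- reject_rack_slot (a point): Middle of the floor of the empty slot of the red rack, 30 mm above the bench: a sleeve laid properly has its origin here. x runs along the slot, towards the side that the blue end of the sleeve already there faces.
- pass_sample: A sleeve of the same make already lying in the green rack's other slot, blue open end towards the rack's +x. Origin at the centre of its underside. Leave it.
- reject_sample: A sleeve of the same make already lying in the red rack's other slot, blue open end towards the rack's +x. Origin at the centre of its underside. Leave it.
- spatula: Steel sampling spoon 160 mm long lying on the bench; bystander.
- cup: Low steel cup, 70 mm across, 55 mm high; bystander. Origin under its centre.
- beaker: Steel beaker 90 mm across, 75 mm high; bystander. Origin under its centre.
- flask: Aluminium bottle 72 mm across, 170 mm high; bystander. Origin under its centre.
Mind the look-alikes: they are no part of the job. What is shaped like the gauge but orange is not meant.

How it is judged:
On the way, in this order (a step that is already met when the one before it is completed fails the run):
1. a first sleeve is pushed onto the gauge pin as far as it goes (at least 37 mm if clear, 15 mm if blocked) (((y of sleeve_1_mouth in the frame of gauge between 0.01 and 0.028 m and x of sleeve_1_mouth in the frame of gauge between -0.005 and 0.005 m and z of sleeve_1_mouth in the frame of gauge between 0.055 and 0.065 m and angle between the x axis of sleeve_1 and the y axis of gauge, either way round below 0.12 rad) or (y of sleeve_2_mouth in the frame of gauge between 0.01 and 0.05 m and x of sleeve_2_mouth in the frame of gauge between -0.005 and 0.005 m and z of sleeve_2_mouth in the frame of gauge between 0.055 and 0.065 m and angle between the x axis of sleeve_2 and the y axis of gauge, either way round below 0.12 rad))), for 0.1 s.
2. with that first sleeve laid in its proper rack and let go, the other sleeve is pushed onto the gauge pin as far as it goes (at least 37 mm if clear, 15 mm if blocked) (((x of sleeve_1_mid in the frame of pass_rack_slot between -0.015 and 0.015 m and y of sleeve_1_mid in the frame of pass_rack_slot between -0.006 and 0.006 m and z of sleeve_1_mid in the frame of pass_rack_slot between 0.006 and 0.015 m and angle between the x axis of sleeve_1 and the x axis of pass_rack, either way round below 0.09 rad and x of sleeve_1_mouth in the frame of pass_rack_slot above 0.03 m and contact force between sleeve_1 and the fingers below 0.05 N and y of sleeve_2_mouth in the frame of gauge between 0.01 and 0.05 m and x of sleeve_2_mouth in the frame of gauge between -0.005 and 0.005 m and z of sleeve_2_mouth in the frame of gauge between 0.055 and 0.065 m and angle between the x axis of sleeve_2 and the y axis of gauge, either way round below 0.12 rad) or (x of sleeve_2_mid in the frame of reject_rack_slot between -0.015 and 0.015 m and y of sleeve_2_mid in the frame of reject_rack_slot between -0.006 and 0.006 m and z of sleeve_2_mid in the frame of reject_rack_slot between 0.006 and 0.015 m and angle between the x axis of sleeve_2 and the x axis of reject_rack, either way round below 0.09 rad and x of sleeve_2_mouth in the frame of reject_rack_slot above 0.03 m and contact force between sleeve_2 and the fingers below 0.05 N and y of sleeve_1_mouth in the frame of gauge between 0.01 and 0.028 m and x of sleeve_1_mouth in the frame of gauge between -0.005 and 0.005 m and z of sleeve_1_mouth in the frame of gauge between 0.055 and 0.065 m and angle between the x axis of sleeve_1 and the y axis of gauge, either way round below 0.12 rad))), for 0.1 s.
At the end, for the whole second after the job is handed in: Clear sleeve in the green rack's empty slot, blocked one in the red rack's: on the slot floor (-4 to +5 mm), within 15 mm lengthwise and 6 mm sideways of centre, level and along the slot within 0.09 rad, blue end as on the sleeve already there, released, at rest (x of sleeve_1_mid in the frame of pass_rack_slot between -0.015 and 0.015 m and y of sleeve_1_mid in the frame of pass_rack_slot between -0.006 and 0.006 m and z of sleeve_1_mid in the frame of pass_rack_slot between 0.006 and 0.015 m and angle between the x axis of sleeve_1 and the x axis of pass_rack, either way round below 0.09 rad and x of sleeve_1_mouth in the frame of pass_rack_slot above 0.03 m and contact force between each of sleeve_1, sleeve_2 and the fingers below 0.05 N and x of sleeve_2_mid in the frame of reject_rack_slot between -0.015 and 0.015 m and y of sleeve_2_mid in the frame of reject_rack_slot between -0.006 and 0.006 m and z of sleeve_2_mid in the frame of reject_rack_slot between 0.006 and 0.015 m and angle between the x axis of sleeve_2 and the x axis of reject_rack, either way round below 0.09 rad and x of sleeve_2_mouth in the frame of reject_rack_slot above 0.03 m and linear speed of each of sleeve_1, sleeve_2 below 0.03 m/s and angular speed of each of sleeve_1, sleeve_2 below 0.3 rad/s); the robot touches nothing.
It fails at once if a sleeve already in a rack is shifted more than 15 mm (distance of any of pass_sample, reject_sample from where it was at the start of the episode above 0.015 m).
It fails at once if the spoon, cup, beaker or bottle is shifted more than 30 mm (distance of any of spatula, cup, beaker, flask from where it was at the start of the episode above 0.03 m).
It fails at once if a sleeve is forced on the gauge with more than 45 N (contact force between any of sleeve_1, sleeve_2 and gauge above 45 N).
It fails at once if a sleeve is dropped (falls free at more than 0.6 m/s) ((contact force between sleeve_1 and anything else below 0.01 N and linear speed of sleeve_1 above 0.6 m/s) or (contact force between sleeve_2 and anything else below 0.01 N and linear speed of sleeve_2 above 0.6 m/s)).
It also fails if it takes over 70 s, if anything falls off the work surface, if the arm or the gripper's body presses on something with over 40 N, if the wrist force passes 120 N, or if a joint passes its speed limit or range.

## Working session

There is one attempt and no reset: what is moved stays moved. The work goes in short steps, Python scripts to look and compute and a tool call to move; the robot and the scene stay as the last step left them, time stands still between calls to the robot, and variables do not carry over. Pictures are saved under pics/ and viewed, at most 11 in all, crops included, and the job is handed in when it is done.

Besides the shell and the picture viewer there is one more tool, called after "Request:" by a JSON object that holds its "fn" and its "kwargs". move_arm: Moves the arm, as the interface text tells. Shift numbers are shares of 0.02 m and turn numbers shares of 6 degrees, none past 1 either way. Its arguments: {"type":"object","properties":{"plan":{"type":"array"},"grip_force":{"type":"number"}},"required":["plan"]}

```bash
mkdir -p pics; ls
python3 - <<'E'
from workcell import *
import cv2
print(observe())
for n in("scene","top"):
    f=grab_frame(n); cv2.imwrite(f"pics/{n}0.png",f["color"][:,:,::-1])
    print({k:v for k,v in f.items() if k!="color"})
E
```

```text
pics
{'clock': 0.0, 'qpos': array([-1.31820013,  0.52200522, -0.03628991,  1.59999898,  0.02116129,
        1.02109004, -0.11280557]), 'qd': array([-0.0014688 , -0.00055759, -0.00043747,  0.00328555,  0.00260206,
        0.00033641, -0.00028741]), 'joint_efforts': array([ 6.08799946e-04, -9.27097034e+01,  1.98023580e+00, -3.69919503e+01,
        1.78528775e-02,  8.21766676e-03, -4.49898678e-07]), 'position': array([0.19820205, 0.59238987, 0.23073485]), 'tool_rot': array([-3.14047648e+00,  6.52326482e-05,  2.81872804e+00]), 'force': array([-1.16934759,  0.6387782 ,  0.31898954]), 'moment': array([-0.01489888,  0.02912554,  0.00070294]), 'finger_force': 0.0, 'grip_width': 0.08537602590182536}
{'intrinsics': array([[420.36653215,   0.        , 252.30087036],
       [  0.        , 420.36653215, 195.81969009],
       [  0.        ,   0.        ,   1.        ]]), 'k1': 0.017951689300527224, 'position': array([ 1.3698096 , -0.12395112,  1.08338099]), 'orientation': array([-2.45757091, -0.00330221,  1.42926019])}
{'intrinsics': array([[367.38781516,   0.        , 254.00128896],
       [  0.        , 367.38781516, 185.91834887],
       [  0.        ,   0.        ,   1.        ]]), 'k1': -0.011917939523372844, 'position': array([0.38229675, 0.00136344, 1.20418222]), 'orientation': array([-2.9673699 ,  0.00728501, -1.58005692])}
```

View pics/top0.png

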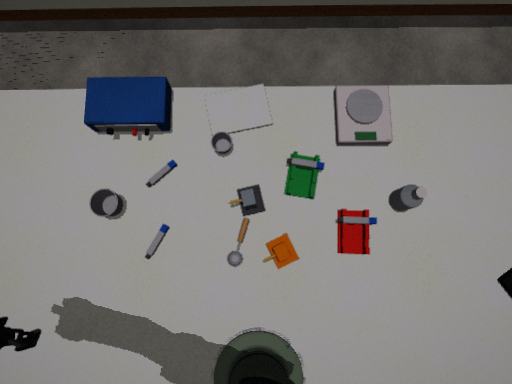

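View pics/scene0.png

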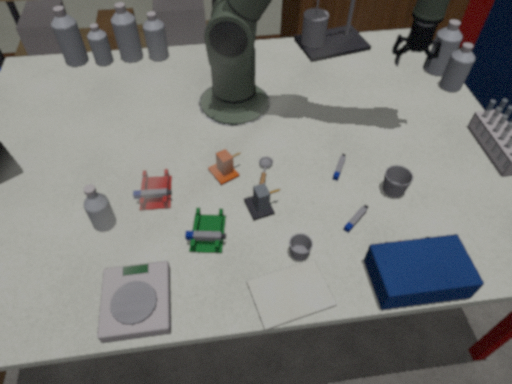

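The top view shows loose sleeves at about (161,173) and (157,241) with blue ends up-right. The gauge is at (250,200) with its pin to the left. The green rack is at (303,176) and the red at (354,232), each with its empty slot on the lower side. The orange decoy is at (283,250). The scene view agrees.

```bash
cat > h.py <<'E'
import numpy as np, cv2
from scipy.spatial.transform import Rotation as Ro
from workcell import *
def rot(o): return Ro.from_euler('xyz',o).as_matrix()
def grab(n):
    s=observe(); f=grab_frame(n); f['s']=s
    if n=='wrist':
        T=np.array(f['tool_from_camera']); Rt=rot(s['tool_rot'])
        f['R']=Rt@T[:3,:3]; f['p']=s['position']+Rt@T[:3,3]
    else: f['R']=rot(f['orientation']); f['p']=np.array(f['position'])
    f['hsv']=cv2.cvtColor(f['color'],cv2.COLOR_RGB2HSV)
    return f
def plane(f,uv,z):
    uv=np.atleast_2d(uv).astype(float); K=f['intrinsics']
    d=np.array([f['k1'],0,0,0,0.])
    n=cv2.undistortPoints(uv[:,None],K,d)[:,0]
    r=np.c_[n,np.ones(len(n))]@f['R'].T
    return f['p']+r*((z-f['p'][2])/r[:,2])[:,None]
def blobs(m,amin=20):
    n,l,st,c=cv2.connectedComponentsWithStats(m.astype(np.uint8))
    return [(c[i],st[i],l==i) for i in range(1,n) if st[i,4]>=amin]
def hs(f,h0,h1,s0=90,v0=40): 
    H=f['hsv']; return (H[...,0]>=h0)&(H[...,0]<=h1)&(H[...,1]>=s0)&(H[...,2]>=v0)
E
python3 - <<'E'
from h import *
f=grab('top')
for nm,m,z in(('blue',hs(f,105,130),.02),('green',hs(f,50,75),.04),('red',hs(f,0,3)|hs(f,177,180),.04),('orange',hs(f,8,16,180),.012),('brass',hs(f,14,30,80),.06)):
    for c,st,mm in blobs(m,8):
        r=cv2.minAreaRect(np.argwhere(mm)[:,::-1].astype(np.float32))
        print(nm,c.round(1),st[4],plane(f,c,z)[0].round(4),np.round(r[0],1),np.round(r[1],1),round(r[2],1),plane(f,cv2.boxPoints(r),z)[:,:2].round(3).tolist())
E
```

```text
blue [125. 100.] 3713 [0.8946 0.4477 0.02  ] [124.5 100.5] [47. 81.] 90.0 [[0.982, 0.596], [0.977, 0.313], [0.807, 0.307], [0.81, 0.583]]
blue [171.7 163.8] 51 [0.6682 0.2802 0.02  ] [172. 164.] [7.1 7.1] 45.0 [[0.668, 0.296], [0.685, 0.28], [0.667, 0.263], [0.65, 0.279]]
blue [319.6 165.4] 50 [ 0.6573 -0.2093  0.02  ] [319.7 165.3] [7.1 6.7] 11.3 [[0.649, -0.196], [0.671, -0.201], [0.666, -0.224], [0.644, -0.218]]
blue [372.4 220.4] 47 [ 0.474  -0.3718  0.02  ] [372.5 220.5] [5. 7.] 90.0 [[0.482, -0.361], [0.482, -0.384], [0.466, -0.383], [0.466, -0.36]]
blue [163.7 228.4] 52 [0.4551 0.2997 0.02  ] [163.8 228.3] [6.7 7.5] 33.7 [[0.451, 0.315], [0.471, 0.302], [0.459, 0.284], [0.439, 0.297]]
green [365.4 135.5] 162 [ 0.7521 -0.3605  0.04  ] [365.  135.5] [ 7. 20.] 90.0 [[0.764, -0.327], [0.764, -0.393], [0.74, -0.391], [0.74, -0.326]]
green [304.7 156.9] 109 [ 0.6816 -0.1583  0.04  ] [305.1 156.1] [28.4  6.4] 5.4 [[0.679, -0.112], [0.7, -0.115], [0.69, -0.207], [0.668, -0.204]]
green [301.  181.3] 869 [ 0.6009 -0.1435  0.04  ] [301.  181.1] [29.4 30.1] 9.1 [[0.561, -0.088], [0.658, -
[... 351 characters left out ...]
71 -0.301   0.04  ] [353.5 237. ] [32. 31.] 90.0 [[0.472, -0.257], [0.471, -0.355], [0.371, -0.348], [0.372, -0.252]]
orange [282.  250.7] 618 [ 0.3811 -0.0794  0.012 ] [281.9 250.8] [27.3 22.4] 63.4 [[0.404, -0.028], [0.435, -0.093], [0.358, -0.13], [0.327, -0.066]]
brass [235.4 201.1] 37 [0.5361 0.0666 0.06  ] [235.1 201.2] [ 2.9 12.6] 76.0 [[0.535, 0.088], [0.545, 0.05], [0.536, 0.047], [0.526, 0.086]]
brass [242.8 229.8] 122 [0.4462 0.0439 0.06  ] [242.8 230. ] [ 5.4 24. ] 16.7 [[0.413, 0.063], [0.484, 0.041], [0.479, 0.025], [0.408, 0.047]]
brass [269.5 257.5] 42 [ 0.361  -0.0374  0.06  ] [269.1 257.7] [ 3.1 13.9] 63.4 [[0.356, -0.015], [0.374, -0.053], [0.365, -0.057], [0.347, -0.019]]
```

```bash
cat >> h.py <<'E'
def go(x,y,z,yaw,n=None):
    """constant row that, repeated n times, takes the measured pose to the target (tool down, yaw in deg)"""
    s=observe(); R0=rot(s['tool_rot']); R1=rot([np.pi,0,np.deg2rad(yaw)])
    w=Ro.from_matrix(R0.T@R1).as_rotvec(); d=R0.T@(np.array([x,y,z])-s['position'])
    m=n or int(np.ceil(max(np.linalg.norm(d)/.019,np.rad2deg(np.linalg.norm(w))/5.7,1)))
    while True:
        A=sum(Ro.from_rotvec(w*k/m).as_matrix() for k in range(m)); sh=np.linalg.solve(A,d)/.02; tu=np.rad2deg(w)/m/6
        if n or max(abs(np.r_[sh,tu]))<=1: break
        m+=1
    print('rows',m,np.r_[sh,tu].round(3).tolist())
E
python3 - <<'E'
from h import *
f=grab('wrist'); print(f['tool_from_camera'],f['intrinsics'],f['k1'])
go(.40,.32,.22,150,20)
E
```

```text
[[ 3.09896814e-04 -9.61816806e-01 -2.73693872e-01  7.02886051e-02]
 [ 9.99999950e-01  3.14082520e-04  2.85243962e-05 -1.61499082e-04]
 [ 5.85272174e-05 -2.73693867e-01  9.61816856e-01 -1.42689088e-01]
 [ 0.00000000e+00  0.00000000e+00  0.00000000e+00  1.00000000e+00]] [[284.07791422   0.         254.41898493]
 [  0.         284.07791422 192.72934211]
 [  0.           0.           1.        ]] -0.007646605256199438
rows 20 [-0.739, -0.418, 0.028, -0.0, 0.0, 0.096]
```

Request:
{"fn": "move_arm", "kwargs": {"plan": [[[-0.74, -0.418, 0.028, 0, 0, 0.096, 1], [-0.74, -0.418, 0.028, 0, 0, 0.096, 1], [-0.74, -0.418, 0.028, 0, 0, 0.096, 1], [-0.74, -0.418, 0.028, 0, 0, 0.096, 1], [-0.74, -0.418, 0.028, 0, 0, 0.096, 1], [-0.74, -0.418, 0.028, 0, 0, 0.096, 1], [-0.74, -0.418, 0.028, 0, 0, 0.096, 1], [-0.74, -0.418, 0.028, 0, 0, 0.096, 1], [-0.74, -0.418, 0.028, 0, 0, 0.096, 1], [-0.74, -0.418, 0.028, 0, 0, 0.096, 1]]]}}

```text
clock: 1.2
position: [0.3071, 0.4604, 0.2256]
tool_rot: [3.142, 0.0, 2.717]
force: [1.0, 0.3, 0.2]
grip_width: 0.0852
finger_force: 0.0
```

Request:
{"fn": "move_arm", "kwargs": {"plan": [[[-0.74, -0.418, 0.028, 0, 0, 0.096, 1], [-0.74, -0.418, 0.028, 0, 0, 0.096, 1], [-0.74, -0.418, 0.028, 0, 0, 0.096, 1], [-0.74, -0.418, 0.028, 0, 0, 0.096, 1], [-0.74, -0.418, 0.028, 0, 0, 0.096, 1], [-0.74, -0.418, 0.028, 0, 0, 0.096, 1], [-0.74, -0.418, 0.028, 0, 0, 0.096, 1], [-0.74, -0.418, 0.028, 0, 0, 0.096, 1], [-0.74, -0.418, 0.028, 0, 0, 0.096, 1], [-0.74, -0.418, 0.028, 0, 0, 0.096, 1]]]}}

```text
clock: 2.2
position: [0.4012, 0.3189, 0.2201]
tool_rot: [3.142, 0.0, 2.617]
force: [-0.4, 0.1, 0.5]
grip_width: 0.0852
finger_force: 0.0
```

Run:
```python
from h import *
f=grab('wrist'); s=f['s']; print(s['position'],s['tool_rot'],s['force'],s['clock'])
cv2.imwrite('pics/w1.png',f['color'][:,:,::-1])
for c,st,mm in blobs(hs(f,105,130)): print(c.round(1),st[4],plane(f,c,.02).round(4))
```

```text
[0.40122391 0.31890605 0.22008075] [3.14152998e+00 3.35570109e-05 2.61684645e+00] [-0.43166603  0.08674924  0.5095071 ] 2.2
[262.9 214. ] 257 [[0.4547 0.3002 0.02  ]]
[321.6 331.4] 82 [[0.6562 0.2845 0.02  ]]
[418.6 359. ] 121 [[0.7759 0.3891 0.02  ]]
```

View pics/w1.png

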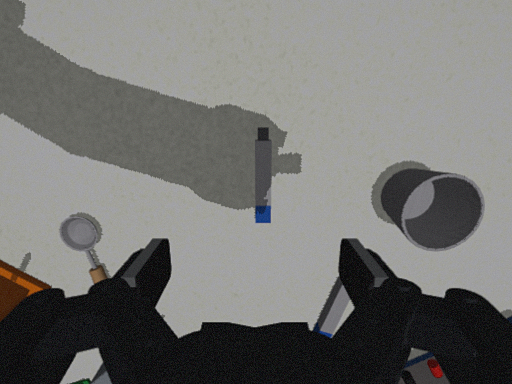

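The wrist picture shows the sleeve along column 263: nose at rows 128–140, blue end at rows 207–222, nearly aligned with the tool.

```bash
cat >> h.py <<'E'
def sleeve(f,z0=0.0,box=None):
    """loose sleeve seen by the wrist: blue patch (top face+mouth) and dark nose near the picture centre"""
    V=f['color'].max(2); b=None
    c=min(blobs(hs(f,105,130)),key=lambda t:np.hypot(*(t[0]-[256,190])))
    B=plane(f,c[0],z0+.02)[0]
    ns=[t for t in blobs(V<55,25) if t[1][4]<500 and np.hypot(*(t[0]-c[0]))<130]
    for t in ns:
        N=plane(f,t[0],z0+.014)[0]; d=B-N
        print('blue',c[0].round(1),B.round(4),'nose',t[0].round(1),t[1].tolist(),N.round(4),'dist',np.linalg.norm(d[:2]).round(4),'yaw',np.rad2deg(np.arctan2(d[1],d[0])).round(2))
E
python3 - <<'E'
from h import *
f=grab('wrist'); sleeve(f)
for v in (128,140,145,207,222): print(v,plane(f,(263,v),.02)[0].round(4))
E
```

```text
blue [264.1 211.8] [0.4543 0.3001 0.02  ] nose [263.9 131.5] [259, 126, 11, 12, 129] [0.3673 0.3497 0.014 ] dist 0.1002 yaw -29.68
128 [0.3628 0.3508 0.02  ]
140 [0.3749 0.3439 0.02  ]
145 [0.38  0.341 0.02 ]
207 [0.448  0.3021 0.02  ]
222 [0.4658 0.2919 0.02  ]
```

Run:
```python
from h import *
go(.413,.3233,.05,150.3,10);
```

```text
rows 10 [-0.034, 0.052, 0.85, -0.0, 0.001, -0.009]
```

Request:
{"fn": "move_arm", "kwargs": {"plan": [[[-0.034, 0.052, 0.85, 0, 0, -0.009, 1], [-0.034, 0.052, 0.85, 0, 0, -0.009, 1], [-0.034, 0.052, 0.85, 0, 0, -0.009, 1], [-0.034, 0.052, 0.85, 0, 0, -0.009, 1], [-0.034, 0.052, 0.85, 0, 0, -0.009, 1], [-0.034, 0.052, 0.85, 0, 0, -0.009, 1], [-0.034, 0.052, 0.85, 0, 0, -0.009, 1], [-0.034, 0.052, 0.85, 0, 0, -0.009, 1], [-0.034, 0.052, 0.85, 0, 0, -0.009, 1], [-0.034, 0.052, 0.85, 0, 0, -0.009, 1]]]}}

```text
clock: 3.3
position: [0.4115, 0.3262, 0.0494]
tool_rot: [3.141, -0.0, 2.628]
force: [-0.4, -0.3, 0.2]
grip_width: 0.0855
finger_force: 0.0
```

Request:
{"fn": "move_arm", "kwargs": {"plan": [[[0, 0, 0.6, 0, 0, 0, 1], [0, 0, 0.6, 0, 0, 0, 1], [0, 0, 0.6, 0, 0, 0, 1], [0, 0, 0.3, 0, 0, 0, 1], [0, 0, 0.2, 0, 0, 0, 1], [0, 0, 0, 0, 0, 0, -1], [0, 0, 0, 0, 0, 0, -1], [0, 0, 0, 0, 0, 0, -1], [0, 0, 0, 0, 0, 0, -1], [0, 0, 0, 0, 0, 0, -1]]], "grip_force": 60}}

```text
clock: 4.3
position: [0.4117, 0.3259, 0.0046]
tool_rot: [3.141, 0.0, 2.627]
force: [-1.4, -0.1, 3.5]
grip_width: 0.0189
finger_force: 58.5
```

Run:
```python
from h import *
s=observe();print(s['position'],s['tool_rot'],s['force'],s['grip_width'],s['finger_force'])
f=grab('wrist'); sleeve(f)
```

```text
[0.41170571 0.32590016 0.00462114] [3.14110109e+00 1.16976295e-04 2.62694274e+00] [-1.39428031 -0.07940817  3.5059341 ] 0.018876572917024645 58.5301311314106
```

Run:
```python
from h import *
go(.512,0,.2,104.5,20)
```

```text
rows 20 [-0.814, -0.321, -0.489, 0.0, -0.0, 0.383]
```

Request:
{"fn": "move_arm", "kwargs": {"plan": [[[0, 0, -1, 0, 0, 0, -1], [0, 0, -1, 0, 0, 0, -1], [0, 0, -1, 0, 0, 0, -1], [-0.95, -0.38, -0.4, 0, 0, 0.45, -1], [-0.95, -0.38, -0.4, 0, 0, 0.45, -1], [-0.95, -0.38, -0.4, 0, 0, 0.45, -1], [-0.95, -0.38, -0.4, 0, 0, 0.45, -1], [-0.95, -0.38, -0.4, 0, 0, 0.45, -1], [-0.95, -0.38, -0.4, 0, 0, 0.45, -1], [-0.95, -0.38, -0.4, 0, 0, 0.45, -1]]]}}

```text
clock: 5.35
position: [0.4848, 0.2014, 0.1207]
tool_rot: [-3.142, -0.0, 2.293]
force: [0.6, 1.1, -1.7]
grip_width: 0.0186
finger_force: 59.6
```

Request:
{"fn": "move_arm", "kwargs": {"plan": [[[-0.95, -0.38, -0.4, 0, 0, 0.45, -1], [-0.95, -0.38, -0.4, 0, 0, 0.45, -1], [-0.95, -0.38, -0.4, 0, 0, 0.45, -1], [-0.95, -0.38, -0.4, 0, 0, 0.45, -1], [-0.95, -0.38, -0.4, 0, 0, 0.45, -1], [-0.95, -0.38, -0.4, 0, 0, 0.45, -1], [-0.95, -0.38, -0.4, 0, 0, 0.45, -1], [-0.95, -0.38, -0.4, 0, 0, 0.45, -1], [-0.95, -0.38, -0.4, 0, 0, 0.45, -1], [-0.95, -0.38, -0.4, 0, 0, 0.45, -1]]]}}

```text
clock: 6.35
position: [0.5111, 0.0004, 0.2008]
tool_rot: [-3.142, -0.0, 1.822]
force: [0.1, 0.2, -2.2]
grip_width: 0.0186
finger_force: 59.6
```

Run:
```python
from h import *
f=grab('wrist'); s=f['s']; print(s['position'],s['tool_rot'],s['force'])
cv2.imwrite('pics/w2.png',f['color'][:,:,::-1])
for c,st,mm in blobs(hs(f,12,30,80)): 
    r=cv2.minAreaRect(np.argwhere(mm)[:,::-1].astype(np.float32))
    print(c.round(1),st.tolist(),plane(f,c,.06).round(4),r)
```

```text
[5.11067031e-01 3.96398114e-04 2.00771400e-01] [-3.14154411e+00 -7.07967178e-06  1.82208706e+00] [ 0.11549705  0.2365614  -2.21303546]
[209.8 121.9] [177, 98, 67, 48, 1132] [[0.4533 0.048  0.06  ]] ((209.3676300048828, 121.72058868408203), (72.37240600585938, 16.29236602783203), 30.963754653930664)
[295.5 125.4] [290, 100, 11, 48, 398] [[0.5347 0.0655 0.06  ]] ((295.2602233886719, 123.53620910644531), (9.322771072387695, 47.27975845336914), 2.726310968399048)
[127.1 210.1] [76, 159, 104, 90, 4989] [[ 0.3874 -0.0624  0.06  ]] ((122.4410629272461, 197.2406768798828), (87.62898254394531, 98.88733673095703), 77.19573211669922)
```

View pics/w2.png

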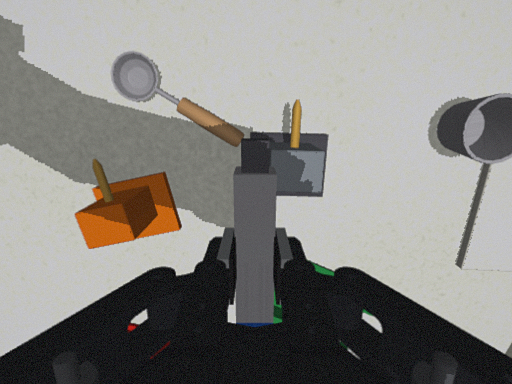

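The wrist picture shows the true gauge's pin from tip (297,100) to root (294,147). The held sleeve is upright at columns 234–276 and the orange decoy is at left.

```bash
cat >> h.py <<'E'
def intool(f,uv,zt):
    """pixels -> tool coordinates on the plane tool z = zt"""
    T=np.array(f['tool_from_camera']); uv=np.atleast_2d(uv).astype(float)
    n=cv2.undistortPoints(uv[:,None],f['intrinsics'],np.array([f['k1'],0,0,0,0.]))[:,0]
    r=np.c_[n,np.ones(len(n))]@T[:3,:3].T
    return T[:3,3]+r*((zt-T[2,3])/r[:,2])[:,None]
def pin(f,z=.06):
    b=[t for t in blobs(hs(f,12,30,80),150) if t[1][4]<900]
    c,st,m=min(b,key=lambda t:np.hypot(*(plane(f,t[0],z)[0][:2]-[.535,.066])))
    vs=np.arange(st[1]+3,st[1]+st[3]-3); us=[np.where(m[v])[0].mean() for v in vs]
    P=plane(f,np.c_[us,vs],z)[:,:2]; vx,vy,x0,y0=cv2.fitLine(P.astype(np.float32),cv2.DIST_L2,0,.01,.01).ravel()
    d=np.array([vx,vy]); d*=np.sign(d[1])
    vt=plane(f,(us[0],st[1]),z)[0][:2]; vb=plane(f,(us[-1],st[1]+st[3]),z)[0][:2]
    p0=np.array([x0,y0]); tip=p0+d*((vt-p0)@d)
    print('pin mid',p0.round(4),'dir deg',np.rad2deg(np.arctan2(d[1],d[0])).round(2),'tip',tip.round(4),'len',np.linalg.norm(vt-vb).round(4))
    return tip,d
def held(f,zt=-.0154,rows=(180,226)):
    g=cv2.GaussianBlur(cv2.cvtColor(f['color'],cv2.COLOR_RGB2GRAY),(3,3),0).astype(float); G=np.abs(np.gradient(g,axis=1)); L=[]
    for v in range(*rows,2):
        a=np.arange(228,242);b=np.arange(268,284)
        L.append((v,a[G[v,a].argmax()],b[G[v,b].argmax()]))
    L=np.array(L); c=intool(f,np.c_[(L[:,1]+L[:,2])/2,L[:,0]],zt); w=intool(f,L[:,[2,0]],zt)-intool(f,L[:,[1,0]],zt)
    p=np.polyfit(c[:,0],c[:,1],1); print('held width',np.median(w[:,1]).round(4),'y',np.median(c[:,1]).round(4),'x range',c[[0,-1],0].round(4),'slope deg',np.rad2deg(p[0]).round(2),'y at -60',np.polyval(p,-.06).round(4))
E
python3 - <<'E'
from h import *
f=grab('wrist'); s=f['s']; pin(f); held(f)
c=[t for t in blobs(hs(f,105,130),15) if 220<t[0][0]<290]
for t in c: print(t[0],t[1].tolist(), intool(f,(255,t[1][1]),-.0154).round(4))
print('nose joint',intool(f,[(255,168),(255,138)],-.0154).round(4))
E
```

```text
pin mid [0.5344 0.067 ] dir deg 102.94 tip [0.5296 0.0882] len 0.0453
held width 0.02 y -0.0008 x range [0.0396 0.0179] slope deg 0.51 y at -60 -0.0016
[254.32038835 324.08737864] [236, 323, 37, 4, 103] [[-0.0392 -0.0005 -0.0154]]
nose joint [[ 0.0452 -0.0006 -0.0154]
 [ 0.0587 -0.0006 -0.0154]]
```

Run:
```python
from h import *
go(.587,.0175,.2,102.94,8)
```

```text
rows 8 [0.003, 0.488, 0.009, 0.001, 0.001, 0.027]
```

Request:
{"fn": "move_arm", "kwargs": {"plan": [[[0.003, 0.488, 0, 0, 0, 0.027, -1], [0.003, 0.488, 0, 0, 0, 0.027, -1], [0.003, 0.488, 0, 0, 0, 0.027, -1], [0.003, 0.488, 0, 0, 0, 0.027, -1], [0.003, 0.488, 0, 0, 0, 0.027, -1], [0.003, 0.488, 0, 0, 0, 0.027, -1], [0.003, 0.488, 0, 0, 0, 0.027, -1], [0.003, 0.488, 0, 0, 0, 0.027, -1], [0, 0, 0, 0, 0, 0, -1], [0, 0, 0, 0, 0, 0, -1]]]}}

```text
clock: 7.45
position: [0.5867, 0.0214, 0.1999]
tool_rot: [-3.141, 0.0, 1.803]
force: [0.1, 0.5, -2.2]
grip_width: 0.0183
finger_force: 59.6
```

Run:
```python
from h import *
f=grab('wrist'); s=f['s']; print(s['position'],np.rad2deg(s['tool_rot']));tip,d=pin(f); held(f)
print('pin tip in tool', (rot(s['tool_rot']).T@(np.r_[tip,.06]-s['position'])).round(4))
```

```text
[0.58674922 0.02141574 0.19990664] [-1.79972795e+02  3.95598560e-03  1.03319040e+02]
pin mid [0.5342 0.0675] dir deg 102.95 tip [0.5293 0.0888] len 0.0454
held width 0.02 y -0.0008 x range [0.0396 0.0179] slope deg 0.29 y at -60 -0.0013
pin tip in tool [ 0.0788 -0.0403  0.1399]
```

Run:
```python
from h import *
go(.5073,.1887,.11,102.95,12)
```

```text
rows 12 [0.754, -0.163, 0.375, -0.0, 0.0, 0.005]
```

Request:
{"fn": "move_arm", "kwargs": {"plan": [[[0.9, -0.2, 0.45, 0, 0, 0, -1], [0.9, -0.2, 0.45, 0, 0, 0, -1], [0.9, -0.2, 0.45, 0, 0, 0, -1], [0.9, -0.2, 0.45, 0, 0, 0, -1], [0.9, -0.2, 0.45, 0, 0, 0, -1], [0.9, -0.2, 0.45, 0, 0, 0, -1], [0.9, -0.2, 0.45, 0, 0, 0, -1], [0.9, -0.2, 0.45, 0, 0, 0, -1], [0.9, -0.2, 0.45, 0, 0, 0, -1], [0.9, -0.2, 0.45, 0, 0, 0, -1]]]}}

```text
clock: 8.5
position: [0.5055, 0.189, 0.1093]
tool_rot: [-3.141, 0.0, 1.804]
force: [0.2, 0.1, -1.6]
grip_width: 0.0186
finger_force: 59.6
```

Run:
```python
from h import *
s=observe();print(s['position'])
go(.5073,.1887,.0546,102.95,6)
```

```text
[0.50547205 0.188982   0.10933002]
rows 6 [-0.006, 0.014, 0.456, -0.0, 0.0, 0.011]
```

Request:
{"fn": "move_arm", "kwargs": {"plan": [[[-0.006, 0.014, 0.456, 0, 0, 0.011, -1], [-0.006, 0.014, 0.456, 0, 0, 0.011, -1], [-0.006, 0.014, 0.456, 0, 0, 0.011, -1], [-0.006, 0.014, 0.456, 0, 0, 0.011, -1], [-0.006, 0.014, 0.456, 0, 0, 0.011, -1], [-0.006, 0.014, 0.456, 0, 0, 0.011, -1], [0, 0, 0, 0, 0, 0, -1], [0, 0, 0, 0, 0, 0, -1], [0, 0, 0, 0, 0, 0, -1], [0, 0, 0, 0, 0, 0, -1]]]}}

```text
clock: 9.5
position: [0.5085, 0.1873, 0.0558]
tool_rot: [3.141, -0.0, 1.797]
force: [0.8, 0.0, -2.5]
grip_width: 0.0187
finger_force: 59.6
```

Run:
```python
from h import *
f=grab('wrist');s=f['s'];print(s['position'],np.rad2deg(s['tool_rot']),s['force'],s['moment'])
print('pin tip in tool', (rot(s['tool_rot']).T@(np.r_[.5303,.0888,.06]-s['position'])).round(4), 'pin root', (rot(s['tool_rot']).T@(np.r_[.5303,.0888,.06]-s['position']-.045*np.r_[-.2241,.9746,0])).round(4))
g=grab('scene')
a=cv2.resize(g['color'][170:230,230:310],None,fx=6,fy=6,interpolation=cv2.INTER_CUBIC)
t=grab('top'); b=cv2.resize(t['color'][170:230,190:280],None,fx=6,fy=6,interpolation=cv2.INTER_CUBIC)
h=min(a.shape[0],b.shape[0]); im=np.vstack([a[:300,:480],b[:300,:480]]);cv2.imwrite('pics/p3.png',im[:,:,::-1])
```

```text
[0.50850853 0.18726356 0.05577708] [ 1.79960620e+02 -9.92686373e-03  1.02931931e+02] [ 0.81973838  0.01975737 -2.45427236] [-0.00293976 -0.01670265 -0.0142411 ]
pin tip in tool [-0.1008 -0.0008 -0.0042] pin root [-0.1458 -0.0008 -0.0042]
```

View pics/p3.png

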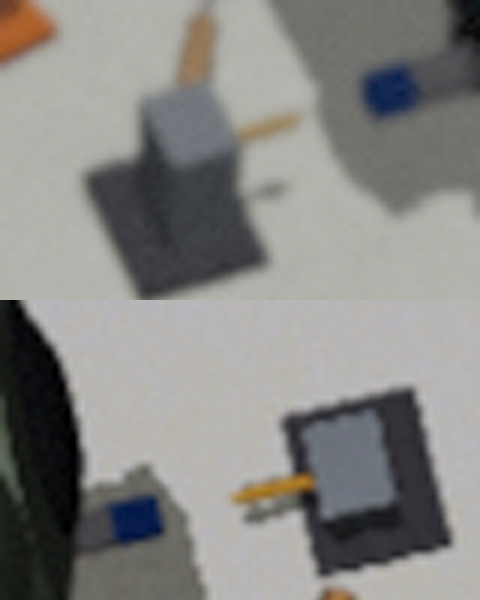

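Scene and top crops both show the blue mouth (scene crop about (390,90), top crop about (135,520)) in line with the pin and short of its tip.

Request:
{"fn": "move_arm", "kwargs": {"plan": [[[0, -0.04, 0.03, 0, 0, 0, -1], [0, 0, 0.03, 0, 0, 0, -1], [-0.2, 0, 0, 0, 0, 0, -1], [-0.3, 0, 0, 0, 0, 0, -1], [-0.3, 0, 0, 0, 0, 0, -1], [-0.3, 0, 0, 0, 0, 0, -1], [-0.3, 0, 0, 0, 0, 0, -1], [-0.2, 0, 0, 0, 0, 0, -1], [-0.1, 0, 0, 0, 0, 0, -1], [0, 0, 0, 0, 0, 0, -1]]], "grip_force": 30}}

```text
clock: 10.65
position: [0.5152, 0.1536, 0.0542]
tool_rot: [-3.142, 0.0, 1.796]
force: [-0.4, -0.2, -1.9]
grip_width: 0.0184
finger_force: 59.6
```

```bash
cat > st.py <<'E'
from h import *
s=observe();print(s['position'],np.rad2deg(s['tool_rot']),s['force'].round(2),s['moment'].round(2),s['grip_width'])
print('pin tip in tool', (rot(s['tool_rot']).T@(np.r_[.5303,.0888,.06]-s['position'])).round(4),'force in tool',(rot(s['tool_rot']).T@s['force']).round(2))
E
python3 st.py
```

```text
[0.51517229 0.15355367 0.0541959 ] [-1.79999991e+02  1.99508750e-03  1.02907542e+02] [-0.4  -0.16 -1.94] [ 0.07  0.   -0.01] 0.018355726278131264
pin tip in tool [-0.0665  0.0003 -0.0058] force in tool [-0.07 -0.42  1.94]
```

Request:
{"fn": "move_arm", "kwargs": {"plan": [[[-0.1, 0.01, 0, 0, 0, 0, -1], [-0.1, 0, 0, 0, 0, 0, -1], [-0.1, 0, 0, 0, 0, 0, -1], [-0.1, 0, 0, 0, 0, 0, -1], [-0.1, 0, 0, 0, 0, 0, -1], [-0.1, 0, 0, 0, 0, 0, -1], [-0.1, 0, 0, 0, 0, 0, -1], [-0.1, 0, 0, 0, 0, 0, -1], [-0.1, 0, 0, 0, 0, 0, -1], [0, 0, 0, 0, 0, 0, -1]]], "grip_force": 30}}

```text
clock: 11.65
position: [0.5194, 0.136, 0.0542]
tool_rot: [3.142, 0.0, 1.796]
force: [1.4, -0.7, -2.3]
grip_width: 0.0183
finger_force: 59.6
```

```bash
python3 st.py
```

```text
[0.51940579 0.13599976 0.05419995] [1.79998902e+02 8.30266724e-03 1.02913028e+02] [ 1.44 -0.72 -2.33] [ 0.01 -0.   -0.03] 0.0182838005186017
pin tip in tool [-0.0484  0.0001 -0.0058] force in tool [-1.03  1.25  2.33]
```

Request:
{"fn": "move_arm", "kwargs": {"plan": [[[-0.05, 0, 0, 0, 0, 0, -1], [-0.05, 0, 0, 0, 0, 0, -1], [-0.05, 0, 0, 0, 0, 0, -1], [-0.05, 0, 0, 0, 0, 0, -1], [-0.05, 0, 0, 0, 0, 0, -1], [-0.05, 0, 0, 0, 0, 0, -1], [-0.05, 0, 0, 0, 0, 0, -1], [-0.05, 0, 0, 0, 0, 0, -1], [0, 0, 0, 0, 0, 0, -1], [0, 0, 0, 0, 0, 0, -1]]]}}

```text
clock: 12.65
position: [0.5211, 0.1285, 0.0542]
tool_rot: [-3.142, 0.0, 1.796]
force: [-0.0, 0.8, -1.7]
grip_width: 0.0185
finger_force: 59.6
```

```bash
python3 st.py
```

```text
[0.52113265 0.12848431 0.05418141] [-1.79999799e+02  1.24138313e-03  1.02924270e+02] [-0.05  0.75 -1.73] [0.   0.01 0.02] 0.018546677954265782
pin tip in tool [-0.0407  0.0001 -0.0058] force in tool [0.74 0.12 1.73]
```

Request:
{"fn": "move_arm", "kwargs": {"plan": [[[-0.04, 0, 0, 0, 0, 0, -1], [-0.04, 0, 0, 0, 0, 0, -1], [-0.04, 0, 0, 0, 0, 0, -1], [-0.04, 0, 0, 0, 0, 0, -1], [-0.04, 0, 0, 0, 0, 0, -1], [-0.04, 0, 0, 0, 0, 0, -1], [-0.04, 0, 0, 0, 0, 0, -1], [-0.04, 0, 0, 0, 0, 0, -1], [0, 0, 0, 0, 0, 0, -1], [0, 0, 0, 0, 0, 0, -1]]]}}

```text
clock: 13.65
position: [0.5226, 0.1223, 0.0542]
tool_rot: [3.142, 0.0, 1.796]
force: [0.2, 0.8, -1.8]
grip_width: 0.0183
finger_force: 59.6
```

```bash
python3 st.py
```

```text
[0.52256237 0.12230052 0.05417196] [1.79999469e+02 1.45593821e-04 1.02928799e+02] [ 0.22  0.85 -1.79] [ 0.01  0.03 -0.04] 0.01834466845960513
pin tip in tool [-0.0344  0.     -0.0058] force in tool [0.78 0.41 1.79]
```

Request:
{"fn": "move_arm", "kwargs": {"plan": [[[-0.08, 0, 0, 0, 0, 0, -1], [-0.08, 0, 0, 0, 0, 0, -1], [-0.08, 0, 0, 0, 0, 0, -1], [-0.08, 0, 0, 0, 0, 0, -1], [-0.08, 0, 0, 0, 0, 0, -1], [-0.08, 0, 0, 0, 0, 0, -1], [-0.06, 0, 0, 0, 0, 0, -1], [-0.05, 0, 0, 0, 0, 0, -1], [0, 0, 0, 0, 0, 0, -1], [0, 0, 0, 0, 0, 0, -1]]]}}

```text
clock: 14.65
position: [0.5252, 0.1109, 0.0542]
tool_rot: [3.142, -0.0, 1.796]
force: [-0.3, 0.5, -2.5]
grip_width: 0.0188
finger_force: 59.6
```

```bash
python3 st.py
```

```text
[0.52521383 0.11085197 0.05419412] [ 1.79997070e+02 -2.16284370e-03  1.02930028e+02] [-0.29  0.51 -2.53] [-0.    0.02 -0.  ] 0.01883409920062197
pin tip in tool [-0.0226  0.     -0.0058] force in tool [ 0.56 -0.16  2.53]
```

Request:
{"fn": "move_arm", "kwargs": {"plan": [[[-0.03, 0, 0, 0, 0, 0, -1], [-0.03, 0, 0, 0, 0, 0, -1], [-0.03, 0, 0, 0, 0, 0, -1], [-0.03, 0, 0, 0, 0, 0, -1], [-0.03, 0, 0, 0, 0, 0, -1], [-0.03, 0, 0, 0, 0, 0, -1], [-0.03, 0, 0, 0, 0, 0, -1], [-0.02, 0, 0, 0, 0, 0, -1], [0, 0, 0, 0, 0, 0, -1], [0, 0, 0, 0, 0, 0, -1]]]}}

```text
clock: 15.65
position: [0.5261, 0.1066, 0.0542]
tool_rot: [-3.141, -0.0, 1.797]
force: [-0.9, 4.1, -1.4]
grip_width: 0.0183
finger_force: 59.6
```

```bash
python3 st.py
```

```text
[0.52612454 0.10657865 0.05415328] [-1.79992974e+02 -1.38809941e-02  1.02946335e+02] [-0.9   4.06 -1.45] [0.7  0.26 0.03] 0.018254194069951064
pin tip in tool [-0.0183  0.0001 -0.0059] force in tool [4.16 0.03 1.45]
```

It stopped at the block face about 44 mm in, so this sleeve is clear and goes to the green rack. Backing off.

Request:
{"fn": "move_arm", "kwargs": {"plan": [[[0.3, 0, 0, 0, 0, 0, -1], [0.5, 0, 0, 0, 0, 0, -1], [0.7, 0, 0, 0, 0, 0, -1], [0.7, 0, 0, 0, 0, 0, -1], [0.7, 0, 0, 0, 0, 0, -1], [0.2, 0, 0, 0, 0, 0, -1], [0, 0, -0.5, 0, 0, 0, -1], [0, 0, -1, 0, 0, 0, -1], [0, 0, -1, 0, 0, 0, -1], [0, 0, -1, 0, 0, 0, -1]]], "grip_force": 60}}

```text
clock: 16.65
position: [0.5125, 0.1659, 0.1257]
tool_rot: [3.141, 0.0, 1.795]
force: [0.3, -0.2, -1.8]
grip_width: 0.0186
finger_force: 59.5
```

```bash
python3 st.py; python3 -c "
from h import *
go(.536,-.183,.2,79.5,20)"
```

```text
[0.51252326 0.16589915 0.12565669] [1.79986013e+02 1.90979976e-02 1.02866583e+02] [ 0.26 -0.23 -1.82] [ 0.11 -0.01  0.01] 0.01861879045101427
pin tip in tool [-0.0791  0.0001  0.0657] force in tool [-0.28  0.21  1.82]
rows 20 [-0.88, 0.032, -0.186, 0.0, 0.0, 0.195]
```

Request:
{"fn": "move_arm", "kwargs": {"plan": [[[-0.88, 0.032, -0.25, 0, 0, 0.195, -1], [-0.88, 0.032, -0.25, 0, 0, 0.195, -1], [-0.88, 0.032, -0.25, 0, 0, 0.195, -1], [-0.88, 0.032, -0.25, 0, 0, 0.195, -1], [-0.88, 0.032, -0.25, 0, 0, 0.195, -1], [-0.88, 0.032, -0.25, 0, 0, 0.195, -1], [-0.88, 0.032, -0.25, 0, 0, 0.195, -1], [-0.88, 0.032, -0.25, 0, 0, 0.195, -1], [-0.88, 0.032, -0.25, 0, 0, 0.195, -1], [-0.88, 0.032, -0.25, 0, 0, 0.195, -1]]]}}

```text
clock: 17.65
position: [0.5422, -0.008, 0.1746]
tool_rot: [-3.142, 0.0, 1.591]
force: [0.6, 0.9, -2.1]
grip_width: 0.0185
finger_force: 59.6
```

Request:
{"fn": "move_arm", "kwargs": {"plan": [[[-0.88, 0.032, -0.12, 0, 0, 0.195, -1], [-0.88, 0.032, -0.12, 0, 0, 0.195, -1], [-0.88, 0.032, -0.12, 0, 0, 0.195, -1], [-0.88, 0.032, -0.12, 0, 0, 0.195, -1], [-0.88, 0.032, -0.12, 0, 0, 0.195, -1], [-0.88, 0.032, -0.12, 0, 0, 0.195, -1], [-0.88, 0.032, -0.12, 0, 0, 0.195, -1], [-0.88, 0.032, -0.12, 0, 0, 0.195, -1], [-0.88, 0.032, -0.12, 0, 0, 0.195, -1], [-0.88, 0.032, -0.12, 0, 0, 0.195, -1]]]}}

```text
clock: 18.65
position: [0.5359, -0.1837, 0.1984]
tool_rot: [-3.142, 0.0, 1.386]
force: [0.2, -0.1, -2.5]
grip_width: 0.0184
finger_force: 59.6
```

Run:
```python
from h import *
f=grab('wrist'); s=f['s']; print(s['position'],np.rad2deg(s['tool_rot'])); held(f)
cv2.imwrite('pics/w4.png',f['color'][:,:,::-1])
for c,st,mm in blobs(hs(f,50,75),60):
    print(c.round(1),st.tolist(),plane(f,c,.04)[0].round(4))
```

```text
[ 0.53590829 -0.18368631  0.19837764] [-1.79998594e+02  5.21455340e-04  7.94333687e+01]
held width 0.0201 y -0.0008 x range [0.0392 0.0175] slope deg 1.61 y at -60 -0.0031
[311.6 129.7] [266, 88, 98, 87, 7594] [ 0.6028 -0.1436  0.04  ]
[389.  130.4] [378, 88, 29, 87, 668] [ 0.6818 -0.159   0.04  ]
[456.8 287.5] [445, 262, 24, 52, 1104] [ 0.7535 -0.3635  0.04  ]
```

View pics/w4.png

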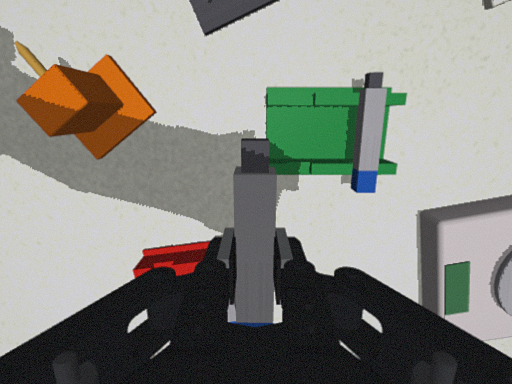

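The wrist picture shows the green rack: upper bar at rows 88–105, lower bar at 160–174, columns 266–406. The sample is at columns 352–383 with its blue end down, and the empty slot is to the left of it. Zooming to see the notch edges.

Run:
```python
from h import *
im=cv2.imread('pics/w4.png')[80:195,260:415]; cv2.imwrite('pics/w4z.png',cv2.convertScaleAbs(cv2.resize(im,None,fx=5,fy=5,interpolation=cv2.INTER_CUBIC),alpha=1.4))
```

```text
(no output)
```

View pics/w4z.png

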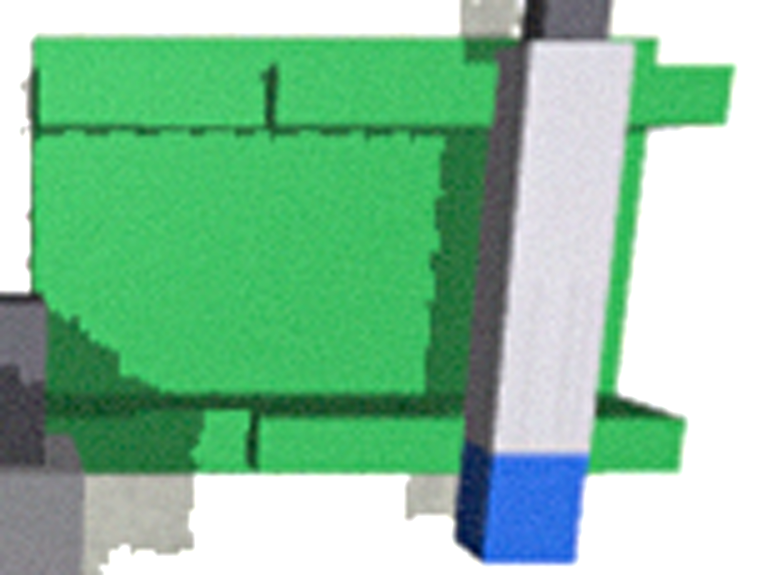

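```bash
cat > rack.py <<'E'
from h import *
def rackfit(f,pts):
    """pts: (u,v,rack x,rack y) on bar tops z=.04; rigid 2D fit"""
    a=np.array(pts,float); W=plane(f,a[:,:2],.04)[:,:2]; L=a[:,2:]
    R,_=Ro.align_vectors(np.c_[W-W.mean(0),np.zeros(len(W))],np.c_[L-L.mean(0),np.zeros(len(L))]); R=R.as_matrix()[:2,:2]
    t=W.mean(0)-R@L.mean(0); print('resid mm',((W-(L@R.T+t))*1e3).round(1).tolist())
    s=f['s']; off=.0008*rot(s['tool_rot'])[:2,1]
    print('rack yaw',np.rad2deg(np.arctan2(R[1,0],R[0,0])).round(2),'centre',t.round(4),'slot',(R@[0,-.035]+t).round(4),'slot with camera fix',(R@[0,-.035]+t+off).round(4))
E
python3 - <<'E'
from rack import *
f=grab('wrist')
rackfit(f,[(268,93.2,-.042,-.07),(406.6,93.4,-.042,.07),(268,105,-.03,-.07),(405,104.5,-.03,.07),(315,99,-.036,-.022),(311.4,168.5,.036,-.022),(397,164,.03,.07),(396,174,.042,.07)])
E
```

```text
resid mm [[0.2, -0.5], [-0.3, -0.6], [0.4, 0.1], [-0.2, 0.7], [-0.2, -0.0], [0.1, 0.6], [-0.3, -0.5], [0.3, 0.4]]
rack yaw -100.69 centre [ 0.6251 -0.1573] slot [ 0.5907 -0.1509] slot with camera fix [ 0.5915 -0.151 ]
```

Run:
```python
from h import *
go(.5917,-.1485,.08,79.31,8)
```

```text
rows 8 [0.293, 0.302, 0.742, 0.001, 0.001, -0.001]
```

Request:
{"fn": "move_arm", "kwargs": {"plan": [[[0.293, 0.302, 0.742, 0, 0, 0, -1], [0.293, 0.302, 0.742, 0, 0, 0, -1], [0.293, 0.302, 0.742, 0, 0, 0, -1], [0.293, 0.302, 0.742, 0, 0, 0, -1], [0.293, 0.302, 0.742, 0, 0, 0, -1], [0.293, 0.302, 0.742, 0, 0, 0, -1], [0.293, 0.302, 0.742, 0, 0, 0, -1], [0.293, 0.302, 0.742, 0, 0, 0, -1], [0, 0, 0, 0, 0, 0, -1], [0, 0, 0, 0, 0, 0, -1]]]}}

```text
clock: 19.75
position: [0.592, -0.1451, 0.0793]
tool_rot: [-3.141, 0.0, 1.388]
force: [-0.3, -1.2, -2.1]
grip_width: 0.0187
finger_force: 59.5
```

Run:
```python
from h import *
f=grab('wrist'); s=f['s']; print(s['position'],np.rad2deg(s['tool_rot']),s['force'])
cv2.imwrite('pics/w5.png',f['color'][100:340,150:480,::-1].repeat(2,0).repeat(2,1))
go(.5917,-.1485,.0345,79.31,8)
```

```text
[ 0.59204129 -0.14509657  0.07928349] [-1.79971486e+02  1.91524355e-02  7.95283010e+01] [-0.31377541 -1.23951348 -2.14132024]
rows 8 [-0.019, 0.001, 0.283, 0.0, 0.0, 0.004]
```

View pics/w5.png

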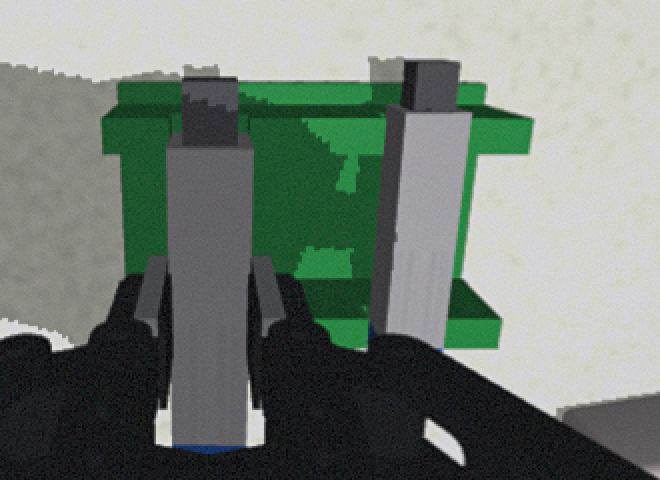

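The held sleeve (crop columns 168–253, nose 182–238) is centred over the empty notch (171–249). Lowering.

Request:
{"fn": "move_arm", "kwargs": {"plan": [[[-0.019, 0, 0.4, 0, 0, 0, -1], [-0.019, 0, 0.4, 0, 0, 0, -1], [-0.019, 0, 0.4, 0, 0, 0, -1], [-0.019, 0, 0.3, 0, 0, 0, -1], [-0.019, 0, 0.3, 0, 0, 0, -1], [-0.019, 0, 0.2, 0, 0, 0, -1], [-0.019, 0, 0.1, 0, 0, 0, -1], [-0.019, 0, 0.05, 0, 0, 0, -1], [0, 0, 0.05, 0, 0, 0, -1], [0, 0, 0, 0, 0, 0, -1]]]}}

```text
clock: 20.8
position: [0.5917, -0.1479, 0.0355]
tool_rot: [3.141, 0.0, 1.388]
force: [0.4, 0.6, -2.4]
grip_width: 0.0187
finger_force: 59.6
```

Run:
```python
from h import *
s=observe(); print(s['position'],np.rad2deg(s['tool_rot']),s['force'],s['moment'])
go(.5917,-.1485,.0345,79.31,8)
```

```text
[ 0.59168409 -0.1479137   0.03553658] [1.79989710e+02 8.69495594e-04 7.95321212e+01] [ 0.40293837  0.55637527 -2.36616842] [0.02723197 0.02600511 0.02155385]
rows 8 [-0.004, 0.001, 0.006, 0.0, 0.0, 0.005]
```

Request:
{"fn": "move_arm", "kwargs": {"plan": [[[-0.02, 0, 0.03, 0, 0, 0, -1], [-0.01, 0, 0.03, 0, 0, 0, -1], [0, 0, 0, 0, 0, 0, -1], [0, 0, 0, 0, 0, 0, -0.1], [0, 0, 0, 0, 0, 0, -0.1], [0, 0, 0, 0, 0, 0, -0.1], [0, 0, 0, 0, 0, 0, -0.1], [0, 0, 0, 0, 0, 0, -0.1], [0, 0, -0.3, 0, 0, 0, -0.1], [0, 0, -0.5, 0, 0, 0, -0.1]]]}}

```text
clock: 21.8
position: [0.5912, -0.1485, 0.0505]
tool_rot: [-3.141, 0.0, 1.388]
force: [-0.0, -0.2, -0.4]
grip_width: 0.0384
finger_force: 0.0
```

Run:
```python
from h import *
f=grab('wrist');s=f['s']; print(s['position'],s['force'],s['grip_width'])
cv2.imwrite('pics/w6.png',f['color'][100:340,150:480,::-1].repeat(2,0).repeat(2,1))
go(.60,.20,.2,128,20)
```

```text
[ 0.59120995 -0.14851703  0.05046795] [-0.03501213 -0.1973568  -0.42536675] 0.038426843267993664
rows 20 [0.873, 0.215, -0.369, 0.001, 0.0, -0.404]
```

View pics/w6.png

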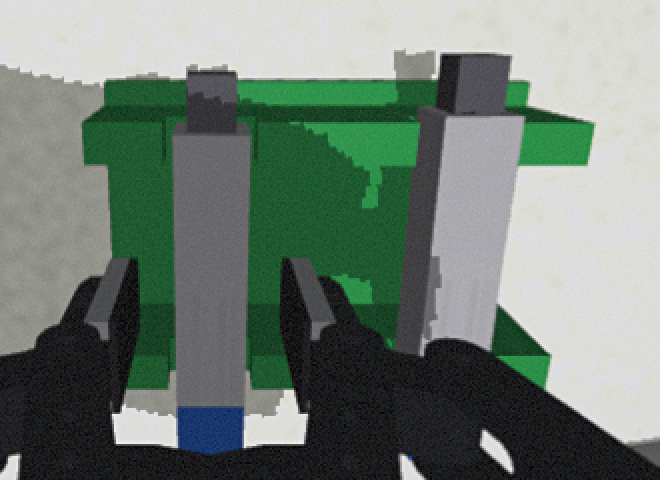

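The sleeve sits flat in the empty slot, centred in the notch (crop columns 172–250), and the fingers are clear on both sides.

Run:
```python
from h import *
f=grab('wrist')
a=np.deg2rad(-100.69); R=np.array([[np.cos(a),-np.sin(a)],[np.sin(a),np.cos(a)]])
for n,uv in(('joint',(255,165)),('blue start',(255,303))): print(n,(R.T@(plane(f,uv,.05)[0][:2]-[.5912,-.151])).round(4))
s=observe(); s['position']=s['position']+[0,0,.08]
observe=lambda:s
import h; h.observe=observe
h.go(.63,.31,.22,130,26)
```

```text
joint [-0.0453 -0.0002]
blue start [0.0382 0.0002]
rows 26 [0.867, 0.29, -0.169, 0.001, 0.0, -0.324]
```

Request:
{"fn": "move_arm", "kwargs": {"plan": [[[0, 0, -1, 0, 0, 0, -0.1], [0, 0, -1, 0, 0, 0, -0.1], [0, 0, -1, 0, 0, 0, -0.1], [0, 0, -1, 0, 0, 0, -0.1], [0.867, 0.29, -0.17, 0, 0, -0.324, 1], [0.867, 0.29, -0.17, 0, 0, -0.324, 1], [0.867, 0.29, -0.17, 0, 0, -0.324, 1], [0.867, 0.29, -0.17, 0, 0, -0.324, 1], [0.867, 0.29, -0.17, 0, 0, -0.324, 1], [0.867, 0.29, -0.17, 0, 0, -0.324, 1]]]}}

```text
clock: 22.9
position: [0.6367, -0.0468, 0.1506]
tool_rot: [-3.141, 0.0, 1.595]
force: [0.7, 0.5, 0.1]
grip_width: 0.0858
finger_force: 0.0
```

Request:
{"fn": "move_arm", "kwargs": {"plan": [[[0.867, 0.29, -0.17, 0, 0, -0.324, 1], [0.867, 0.29, -0.17, 0, 0, -0.324, 1], [0.867, 0.29, -0.17, 0, 0, -0.324, 1], [0.867, 0.29, -0.17, 0, 0, -0.324, 1], [0.867, 0.29, -0.17, 0, 0, -0.324, 1], [0.867, 0.29, -0.17, 0, 0, -0.324, 1], [0.867, 0.29, -0.17, 0, 0, -0.324, 1], [0.867, 0.29, -0.17, 0, 0, -0.324, 1], [0.867, 0.29, -0.17, 0, 0, -0.324, 1], [0.867, 0.29, -0.17, 0, 0, -0.324, 1]]]}}

```text
clock: 23.9
position: [0.6632, 0.133, 0.1849]
tool_rot: [-3.142, -0.0, 1.934]
force: [0.4, 0.1, 0.8]
grip_width: 0.0858
finger_force: 0.0
```

Request:
{"fn": "move_arm", "kwargs": {"plan": [[[0.867, 0.29, -0.17, 0, 0, -0.324, 1], [0.867, 0.29, -0.17, 0, 0, -0.324, 1], [0.867, 0.29, -0.17, 0, 0, -0.324, 1], [0.867, 0.29, -0.17, 0, 0, -0.324, 1], [0.867, 0.29, -0.17, 0, 0, -0.324, 1], [0.867, 0.29, -0.17, 0, 0, -0.324, 1], [0.867, 0.29, -0.17, 0, 0, -0.324, 1], [0.867, 0.29, -0.17, 0, 0, -0.324, 1], [0.867, 0.29, -0.17, 0, 0, -0.324, 1], [0.867, 0.29, -0.17, 0, 0, -0.324, 1]]]}}

```text
clock: 24.9
position: [0.6284, 0.3115, 0.2189]
tool_rot: [-3.142, 0.0, 2.273]
force: [0.5, -0.1, -0.3]
grip_width: 0.0855
finger_force: 0.0
```

Run:
```python
from h import *
f=grab('wrist');s=f['s']; print(s['position'],np.rad2deg(s['tool_rot'])); sleeve(f)
```

```text
[0.62836599 0.31153942 0.21891928] [-1.79995984e+02  1.59408370e-03  1.30238632e+02]
blue [263.  209.3] [0.6679 0.2808 0.02  ] nose [261.5 128.7] [257, 123, 11, 12, 120] [0.6016 0.3554 0.014 ] dist 0.0999 yaw -48.36
```

Run:
```python
from h import *
go(.6366,.3167,.05,131.64,10)
```

```text
rows 10 [-0.027, 0.04, 0.847, 0.001, -0.002, -0.018]
```

Request:
{"fn": "move_arm", "kwargs": {"plan": [[[-0.027, 0.04, 0.85, 0, 0, -0.02, 1], [-0.027, 0.04, 0.85, 0, 0, -0.02, 1], [-0.027, 0.04, 0.85, 0, 0, -0.02, 1], [-0.027, 0.04, 0.85, 0, 0, -0.02, 1], [-0.027, 0.04, 0.85, 0, 0, -0.02, 1], [-0.027, 0.04, 0.85, 0, 0, -0.02, 1], [-0.027, 0.04, 0.85, 0, 0, -0.02, 1], [-0.027, 0.04, 0.85, 0, 0, -0.02, 1], [-0.027, 0.04, 0.85, 0, 0, -0.02, 1], [-0.027, 0.04, 0.85, 0, 0, -0.02, 1]]]}}

```text
clock: 25.95
position: [0.6386, 0.3112, 0.0472]
tool_rot: [-3.142, -0.0, 2.291]
force: [-0.0, 0.4, 0.2]
grip_width: 0.0854
finger_force: 0.0
```

Run:
```python
from h import *
print(observe()['position']);go(.6366,.3167,.0046,131.64,5)
```

```text
[0.63857007 0.31120768 0.04720369]
rows 5 [0.054, 0.022, 0.426, -0.0, -0.0, -0.012]
```

Request:
{"fn": "move_arm", "kwargs": {"plan": [[[0.054, 0.022, 0.5, 0, 0, -0.012, 1], [0.054, 0.022, 0.5, 0, 0, -0.012, 1], [0.054, 0.022, 0.5, 0, 0, -0.012, 1], [0.054, 0.022, 0.4, 0, 0, -0.012, 1], [0.054, 0.022, 0.23, 0, 0, -0.012, 1], [0, 0, 0, 0, 0, 0, -1], [0, 0, 0, 0, 0, 0, -1], [0, 0, 0, 0, 0, 0, -1], [0, 0, 0, 0, 0, 0, -1], [0, 0, 0, 0, 0, 0, -1]]], "grip_force": 50}}

```text
clock: 26.95
position: [0.6369, 0.3169, 0.0067]
tool_rot: [3.141, 0.0, 2.297]
force: [-0.3, 0.3, -0.8]
grip_width: 0.0189
finger_force: 49.2
```

Run:
```python
from h import *
s=observe();s['position'][2]+=.06;print(s['position'],s['force'],s['grip_width'])
import h;h.observe=lambda:s
# stand-off: mouth (62.5 mm ahead) 30 mm short of the tip
h.go(.5303-.0925*.2241,.0888+.0925*.9746,.11,102.95,17)
```

```text
[0.63693637 0.31687179 0.06665297] [-0.32575546  0.29884195 -0.80104995] 0.01889314434632157
rows 17 [-0.183, -0.527, -0.128, 0.001, -0.0, 0.281]
```

Request:
{"fn": "move_arm", "kwargs": {"plan": [[[0, 0, -1, 0, 0, 0, -1], [0, 0, -1, 0, 0, 0, -1], [0, 0, -1, 0, 0, 0, -1], [-0.183, -0.527, -0.128, 0, 0, 0.281, -1], [-0.183, -0.527, -0.128, 0, 0, 0.281, -1], [-0.183, -0.527, -0.128, 0, 0, 0.281, -1], [-0.183, -0.527, -0.128, 0, 0, 0.281, -1], [-0.183, -0.527, -0.128, 0, 0, 0.281, -1], [-0.183, -0.527, -0.128, 0, 0, 0.281, -1], [-0.183, -0.527, -0.128, 0, 0, 0.281, -1]]]}}

```text
clock: 27.95
position: [0.592, 0.2515, 0.084]
tool_rot: [-3.141, -0.0, 2.089]
force: [-0.1, 0.2, -2.4]
grip_width: 0.0184
finger_force: 49.4
```

Request:
{"fn": "move_arm", "kwargs": {"plan": [[[-0.183, -0.527, -0.128, 0, 0, 0.281, -1], [-0.183, -0.527, -0.128, 0, 0, 0.281, -1], [-0.183, -0.527, -0.128, 0, 0, 0.281, -1], [-0.183, -0.527, -0.128, 0, 0, 0.281, -1], [-0.183, -0.527, -0.128, 0, 0, 0.281, -1], [-0.183, -0.527, -0.128, 0, 0, 0.281, -1], [-0.183, -0.527, -0.128, 0, 0, 0.281, -1], [-0.183, -0.527, -0.128, 0, 0, 0.281, -1], [-0.183, -0.527, -0.128, 0, 0, 0.281, -1], [-0.183, -0.527, -0.128, 0, 0, 0.281, -1]]]}}

```text
clock: 28.95
position: [0.5085, 0.1783, 0.1098]
tool_rot: [3.142, -0.0, 1.795]
force: [0.2, -0.2, -2.0]
grip_width: 0.019
finger_force: 49.3
```

Run:
```python
from h import *
f=grab('wrist');s=f['s'];print(s['position'],s['force']); held(f,-.0133)
for t in blobs(hs(f,105,130),15):
    if 220<t[0][0]<290: print(t[1].tolist(), intool(f,(255,t[1][1]),-.0133).round(4))
V=f['color'][150:185,255].max(1); print(V.tolist())
go(.5303-.0925*.2241,.0888+.0925*.9746,.0567,102.95,7)
```

```text
[0.50851415 0.17830051 0.1098223 ] [ 0.21463773 -0.23142762 -2.01165967]
held width 0.02 y -0.0008 x range [0.0391 0.017 ] slope deg -0.08 y at -60 -0.0007
[236, 316, 37, 11, 338] [[-0.0365 -0.0005 -0.0133]]
[41, 50, 47, 45, 43, 42, 37, 45, 47, 42, 42, 43, 48, 42, 41, 46, 47, 60, 73, 86, 85, 85, 86, 90, 90, 91, 87, 84, 86, 90, 91, 88, 93, 88, 86]
rows 7 [0.008, 0.019, 0.381, -0.001, 0.0, -0.006]
```

Request:
{"fn": "move_arm", "kwargs": {"plan": [[[0.008, 0.019, 0.381, 0, 0, -0.006, -1], [0.008, 0.019, 0.381, 0, 0, -0.006, -1], [0.008, 0.019, 0.381, 0, 0, -0.006, -1], [0.008, 0.019, 0.381, 0, 0, -0.006, -1], [0.008, 0.019, 0.381, 0, 0, -0.006, -1], [0.008, 0.019, 0.381, 0, 0, -0.006, -1], [0.008, 0.019, 0.381, 0, 0, -0.006, -1], [0, 0, 0, 0, 0, 0, -1], [0, 0, 0, 0, 0, 0, -1], [0, 0, 0, 0, 0, 0, -1]]]}}

```text
clock: 30.0
position: [0.5118, 0.1805, 0.0565]
tool_rot: [3.141, -0.0, 1.802]
force: [0.4, -0.5, -2.9]
grip_width: 0.0187
finger_force: 49.3
```

```bash
python3 st.py
```

```text
[0.51177664 0.18048913 0.05651822] [ 1.79977418e+02 -3.69001653e-03  1.03221023e+02] [ 0.36 -0.49 -2.89] [-0.02 -0.01  0.02] 0.018658620342057616
pin tip in tool [-0.0935 -0.0029 -0.0035] force in tool [-0.56  0.24  2.89]
```

Request:
{"fn": "move_arm", "kwargs": {"plan": [[[0, -0.06, 0, 0, 0, 0.02, -1], [0, -0.065, 0, 0, 0, 0.025, -1], [-0.2, 0, 0, 0, 0, 0, -1], [-0.3, 0, 0, 0, 0, 0, -1], [-0.3, 0, 0, 0, 0, 0, -1], [-0.3, 0, 0, 0, 0, 0, -1], [-0.2, 0, 0, 0, 0, 0, -1], [-0.1, 0, 0, 0, 0, 0, -1], [0, 0, 0, 0, 0, 0, -1], [0, 0, 0, 0, 0, 0, -1]]]}}

```text
clock: 31.0
position: [0.5154, 0.1528, 0.0562]
tool_rot: [-3.142, -0.0, 1.797]
force: [-0.0, 0.7, -2.8]
grip_width: 0.019
finger_force: 49.3
```

```bash
python3 st.py
```

```text
[0.51540433 0.15278468 0.05620453] [-1.79995692e+02 -6.25743165e-03  1.02962582e+02] [-0.02  0.67 -2.79] [0.02 0.01 0.02] 0.01899614829779015
pin tip in tool [-0.0657  0.0002 -0.0038] force in tool [0.65 0.13 2.79]
```

Request:
{"fn": "move_arm", "kwargs": {"plan": [[[-0.1, 0.01, -0.02, 0, 0, 0, -1], [-0.1, 0, 0, 0, 0, 0, -1], [-0.1, 0, 0, 0, 0, 0, -1], [-0.1, 0, 0, 0, 0, 0, -1], [-0.1, 0, 0, 0, 0, 0, -1], [-0.1, 0, 0, 0, 0, 0, -1], [-0.1, 0, 0, 0, 0, 0, -1], [-0.1, 0, 0, 0, 0, 0, -1], [-0.1, 0, 0, 0, 0, 0, -1], [0, 0, 0, 0, 0, 0, -1]]]}}

```text
clock: 32.0
position: [0.5197, 0.1348, 0.0567]
tool_rot: [3.142, 0.0, 1.796]
force: [0.4, -0.3, -2.8]
grip_width: 0.0188
finger_force: 49.3
```

```bash
python3 st.py
```

```text
[0.5197469  0.13477623 0.05665341] [1.79999169e+02 6.52888363e-03 1.02931564e+02] [ 0.41 -0.3  -2.78] [-0.01  0.03  0.01] 0.01876125336625632
pin tip in tool [-0.0472 -0.     -0.0033] force in tool [-0.38  0.34  2.78]
```

Request:
{"fn": "move_arm", "kwargs": {"plan": [[[-0.04, 0, 0, 0, 0, 0, -1], [-0.04, 0, 0, 0, 0, 0, -1], [-0.04, 0, 0, 0, 0, 0, -1], [-0.04, 0, 0, 0, 0, 0, -1], [-0.04, 0, 0, 0, 0, 0, -1], [-0.04, 0, 0, 0, 0, 0, -1], [-0.04, 0, 0, 0, 0, 0, -1], [-0.04, 0, 0, 0, 0, 0, -1], [-0.02, 0, 0, 0, 0, 0, -1], [0, 0, 0, 0, 0, 0, -1]]]}}

```text
clock: 33.0
position: [0.5212, 0.1286, 0.0566]
tool_rot: [-3.142, -0.0, 1.797]
force: [-0.1, 1.3, -3.2]
grip_width: 0.0187
finger_force: 49.3
```

```bash
python3 st.py
```

```text
[0.52117414 0.12860689 0.05663304] [-1.79997691e+02 -8.65830995e-03  1.02958915e+02] [-0.09  1.28 -3.16] [ 0.19  0.03 -0.04] 0.018702997152634026
pin tip in tool [-0.0408 -0.     -0.0034] force in tool [1.26 0.19 3.16]
```

Request:
{"fn": "move_arm", "kwargs": {"plan": [[[-0.015, 0, 0, 0, 0, 0, -1], [-0.015, 0, 0, 0, 0, 0, -1], [-0.015, 0, 0, 0, 0, 0, -1], [-0.015, 0, 0, 0, 0, 0, -1], [-0.015, 0, 0, 0, 0, 0, -1], [0, 0, 0, 0, 0, 0, -1], [0, 0, 0, 0, 0, 0, -1], [0, 0, 0, 0, 0, 0, -1], [0, 0, 0, 0, 0, 0, -1], [0, 0, 0, 0, 0, 0, -1]]]}}

```text
clock: 34.0
position: [0.5213, 0.128, 0.0566]
tool_rot: [-3.141, -0.001, 1.798]
force: [-2.2, 8.0, -1.4]
grip_width: 0.0183
finger_force: 49.4
```

```bash
python3 st.py
```

```text
[0.52131432 0.12801236 0.05664852] [-1.79992790e+02 -5.57216513e-02  1.03006016e+02] [-2.21  8.03 -1.45] [ 1.68  0.44 -0.01] 0.01831814872778677
pin tip in tool [-0.0402 -0.0001 -0.0034] force in tool [ 8.32 -0.35  1.46]
```

Firm stop about 20 mm in at only 8 N, so this sleeve is blocked and goes to the red rack. Backing off.

Request:
{"fn": "move_arm", "kwargs": {"plan": [[[0.3, 0, 0, 0, 0, 0, -1], [0.5, 0, 0, 0, 0, 0, -1], [0.7, 0, 0, 0, 0, 0, -1], [0.3, 0, 0, 0, 0, 0, -1], [0, 0, -0.5, 0, 0, 0, -1], [0, 0, -1, 0, 0, 0, -1], [0, 0, -1, 0, 0, 0, -1], [0, 0, -1, 0, 0, 0, -1], [0, 0, -1, 0, 0, 0, -1], [0, 0, -1, 0, 0, 0, -1]]]}}

```text
clock: 35.0
position: [0.5135, 0.1616, 0.1682]
tool_rot: [3.141, 0.0, 1.796]
force: [-0.2, 0.5, -2.1]
grip_width: 0.0185
finger_force: 49.3
```

```bash
python3 st.py; python3 -c "
from h import *
go(.361,-.357,.2,90.5,30)"
```

```text
[0.51347067 0.16164113 0.16822303] [1.79977130e+02 9.53732998e-03 1.02923008e+02] [-0.24  0.51 -2.12] [ 0.02  0.02 -0.03] 0.018486704258410255
pin tip in tool [-7.470e-02  1.000e-04  1.082e-01] force in tool [ 0.55 -0.12  2.12]
rows 30 [-0.829, -0.357, -0.053, 0.0, 0.0, 0.069]
```

Request:
{"fn": "move_arm", "kwargs": {"plan": [[[-0.829, -0.357, -0.053, 0, 0, 0.069, -1], [-0.829, -0.357, -0.053, 0, 0, 0.069, -1], [-0.829, -0.357, -0.053, 0, 0, 0.069, -1], [-0.829, -0.357, -0.053, 0, 0, 0.069, -1], [-0.829, -0.357, -0.053, 0, 0, 0.069, -1], [-0.829, -0.357, -0.053, 0, 0, 0.069, -1], [-0.829, -0.357, -0.053, 0, 0, 0.069, -1], [-0.829, -0.357, -0.053, 0, 0, 0.069, -1], [-0.829, -0.357, -0.053, 0, 0, 0.069, -1], [-0.829, -0.357, -0.053, 0, 0, 0.069, -1]]]}}

```text
clock: 36.0
position: [0.4749, -0.0157, 0.1773]
tool_rot: [3.142, 0.0, 1.724]
force: [0.2, 0.5, -0.9]
grip_width: 0.0186
finger_force: 49.4
```

Request:
{"fn": "move_arm", "kwargs": {"plan": [[[-0.829, -0.357, -0.053, 0, 0, 0.069, -1], [-0.829, -0.357, -0.053, 0, 0, 0.069, -1], [-0.829, -0.357, -0.053, 0, 0, 0.069, -1], [-0.829, -0.357, -0.053, 0, 0, 0.069, -1], [-0.829, -0.357, -0.053, 0, 0, 0.069, -1], [-0.829, -0.357, -0.053, 0, 0, 0.069, -1], [-0.829, -0.357, -0.053, 0, 0, 0.069, -1], [-0.829, -0.357, -0.053, 0, 0, 0.069, -1], [-0.829, -0.357, -0.053, 0, 0, 0.069, -1], [-0.829, -0.357, -0.053, 0, 0, 0.069, -1]]]}}

```text
clock: 37.0
position: [0.4238, -0.1888, 0.188]
tool_rot: [3.141, 0.0, 1.652]
force: [0.1, 0.2, -2.6]
grip_width: 0.0186
finger_force: 49.4
```

Request:
{"fn": "move_arm", "kwargs": {"plan": [[[-0.829, -0.357, -0.053, 0, 0, 0.069, -1], [-0.829, -0.357, -0.053, 0, 0, 0.069, -1], [-0.829, -0.357, -0.053, 0, 0, 0.069, -1], [-0.829, -0.357, -0.053, 0, 0, 0.069, -1], [-0.829, -0.357, -0.053, 0, 0, 0.069, -1], [-0.829, -0.357, -0.053, 0, 0, 0.069, -1], [-0.829, -0.357, -0.053, 0, 0, 0.069, -1], [-0.829, -0.357, -0.053, 0, 0, 0.069, -1], [-0.829, -0.357, -0.053, 0, 0, 0.069, -1], [-0.829, -0.357, -0.053, 0, 0, 0.069, -1]]]}}

```text
clock: 38.0
position: [0.3604, -0.3577, 0.1985]
tool_rot: [-3.142, -0.0, 1.58]
force: [-0.0, 0.5, -1.4]
grip_width: 0.0187
finger_force: 49.4
```

Run:
```python
from h import *
f=grab('wrist'); s=f['s']; print(s['position'],np.rad2deg(s['tool_rot'])); held(f,-.0133)
cv2.imwrite('pics/w7.png',f['color'][:,:,::-1])
for c,st,mm in blobs(hs(f,0,4)|hs(f,176,180),100): print(c.round(1),st.tolist(),plane(f,c,.04)[0].round(4))
im=cv2.imread('pics/w7.png')[70:190,255:415]; cv2.imwrite('pics/w7z.png',cv2.convertScaleAbs(cv2.resize(im,None,fx=5,fy=5,interpolation=cv2.INTER_CUBIC),alpha=1.4))
```

```text
[ 0.36035498 -0.35765812  0.19852126] [-1.79999435e+02 -1.47671018e-03  9.05013577e+01]
held width 0.02 y -0.0008 x range [0.0389 0.0168] slope deg -0.14 y at -60 -0.0006
[309.7 129.1] [263, 85, 100, 93, 7459] [ 0.4163 -0.3048  0.04  ]
[384.8 134.6] [372, 92, 33, 87, 765] [ 0.4952 -0.3095  0.04  ]
```

View pics/w7z.png

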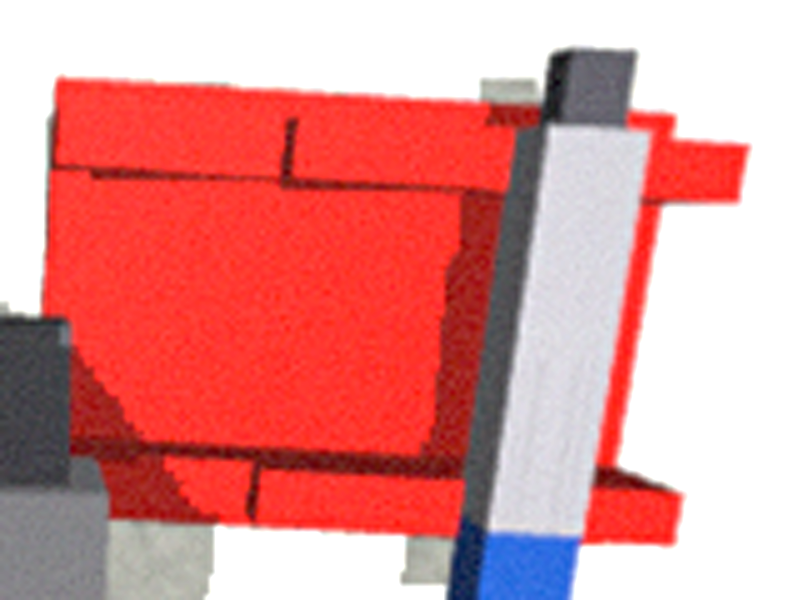

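The crop shows the red rack with its sample at right (blue end down). The empty slot's right wall lines are at crop (292,118–182) and (257,463–522), and the bar ends are at crop x about 745 and 680.

Run:
```python
from rack import *
f=grab('wrist')
rackfit(f,[(265.4,103.6,-.03,-.07),(404.6,99.2,-.042,.07),(403.2,110.4,-.03,.07),(314.4,93.6,-.042,-.022),(313.4,106.4,-.03,-.022),(307,162.6,.03,-.022),(306.4,174.4,.042,-.022),(391.6,168.4,.03,.07),(390.4,179,.042,.07)])
```

```text
resid mm [[-0.6, -0.5], [-0.3, -0.9], [0.5, 0.2], [-0.0, -0.4], [0.3, -0.7], [-0.3, 1.5], [0.4, 0.6], [-0.4, -0.0], [0.4, 0.2]]
rack yaw -92.59 centre [ 0.438  -0.3154] slot [ 0.403  -0.3138] slot with camera fix [ 0.4038 -0.3138]
```

Run:
```python
from h import *
go(.4038,-.3138,.085,87.41,8)
```

```text
rows 8 [0.287, 0.272, 0.71, -0.0, 0.001, 0.061]
```

Request:
{"fn": "move_arm", "kwargs": {"plan": [[[0.287, 0.272, 0.71, 0, 0, 0.061, -1], [0.287, 0.272, 0.71, 0, 0, 0.061, -1], [0.287, 0.272, 0.71, 0, 0, 0.061, -1], [0.287, 0.272, 0.71, 0, 0, 0.061, -1], [0.287, 0.272, 0.71, 0, 0, 0.061, -1], [0.287, 0.272, 0.71, 0, 0, 0.061, -1], [0.287, 0.272, 0.71, 0, 0, 0.061, -1], [0.287, 0.272, 0.71, 0, 0, 0.061, -1], [0, 0, 0, 0, 0, 0, -1], [0, 0, 0, 0, 0, 0, -1]]]}}

```text
clock: 39.1
position: [0.4053, -0.3113, 0.0847]
tool_rot: [-3.141, 0.0, 1.529]
force: [0.3, -0.1, -1.5]
grip_width: 0.0185
finger_force: 49.3
```

Run:
```python
from h import *
s=observe(); print(s['position'],np.rad2deg(s['tool_rot']),s['force'])
go(.4038,-.3138,.0372,87.41,7)
```

```text
[ 0.40527467 -0.31133362  0.08474173] [-1.79966099e+02  3.95508750e-03  8.76146588e+01] [ 0.32693336 -0.14778781 -1.52131102]
rows 7 [-0.018, -0.01, 0.34, -0.001, 0.0, 0.005]
```

Request:
{"fn": "move_arm", "kwargs": {"plan": [[[-0.06, -0.04, 0, 0, 0, 0.02, -1], [-0.06, -0.03, 0.3, 0, 0, 0.015, -1], [-0.01, 0, 0.4, 0, 0, 0, -1], [0, 0, 0.4, 0, 0, 0, -1], [0, 0, 0.4, 0, 0, 0, -1], [0, 0, 0.4, 0, 0, 0, -1], [0, 0, 0.3, 0, 0, 0, -1], [0, 0, 0.1, 0, 0, 0, -1], [0, 0, 0.05, 0, 0, 0, -1], [0, 0, 0, 0, 0, 0, -1]]]}}

```text
clock: 40.1
position: [0.404, -0.3138, 0.0379]
tool_rot: [3.142, 0.0, 1.525]
force: [-0.3, -0.2, -2.4]
grip_width: 0.0187
finger_force: 49.4
```

Run:
```python
from h import *
s=observe(); print(s['position'],np.rad2deg(s['tool_rot']),s['force'],s['moment'])
go(.4038,-.3138,.0366,87.41,2)
```

```text
[ 0.40396672 -0.31380161  0.03790229] [1.79995240e+02 7.03036993e-03 8.73941584e+01] [-0.28443255 -0.17393127 -2.43667102] [ 0.00725425  0.00486426 -0.03614422]
rows 2 [-0.0, -0.004, 0.033, 0.0, 0.001, -0.001]
```

Request:
{"fn": "move_arm", "kwargs": {"plan": [[[0, 0, 0.03, 0, 0, 0, -1], [0, 0, 0.035, 0, 0, 0, -1], [0, 0, 0, 0, 0, 0, -1], [0, 0, 0, 0, 0, 0, -0.1], [0, 0, 0, 0, 0, 0, -0.1], [0, 0, 0, 0, 0, 0, -0.1], [0, 0, 0, 0, 0, 0, -0.1], [0, 0, 0, 0, 0, 0, -0.1], [0, 0, -0.3, 0, 0, 0, -0.1], [0, 0, -0.5, 0, 0, 0, -0.1]]]}}

```text
clock: 41.1
position: [0.4036, -0.3136, 0.0528]
tool_rot: [-3.141, -0.0, 1.525]
force: [0.1, 0.8, 0.4]
grip_width: 0.0386
finger_force: 0.0
```

Run:
```python
from h import *
f=grab('wrist');s=f['s']; print(s['position'],s['force'],s['grip_width'])
a=np.deg2rad(-92.59); R=np.array([[np.cos(a),-np.sin(a)],[np.sin(a),np.cos(a)]])
col=f['color'][150:320,255]; g=cv2.cvtColor(f['color'],cv2.COLOR_RGB2GRAY)[145:185,255].astype(int); j=145+np.diff(g).argmax()
bl=[t for t in blobs(hs(f,105,130),15) if 220<t[0][0]<290]
for n,uv in [('joint',(255,j))]+[('blue start',(t[0][0],t[1][1])) for t in bl]: print(n,uv,(R.T@(plane(f,uv,.05)[0][:2]-[.4038,-.3138])).round(4))
```

```text
[ 0.4036404  -0.31364429  0.05282033] [0.12188263 0.75499422 0.36327761] 0.03860946937210606
joint (255, np.int64(161)) [-0.0453 -0.0007]
blue start (np.float64(254.5099557522124), np.int32(298)) [ 0.037 -0.001]
```

Seated as designed. Lifting clear, then a final check of both racks from above.

Request:
{"fn": "move_arm", "kwargs": {"plan": [[[0, 0, -1, 0, 0, 0, -0.1], [0, 0, -1, 0, 0, 0, -0.1], [0, 0, -1, 0, 0, 0, -0.1], [0, 0, -1, 0, 0, 0, -0.1], [0, 0, -1, 0, 0, 0, -0.1], [0, 0, -1, 0, 0, 0, -0.1], [0, 0, -1, 0, 0, 0, -0.1], [0, 0, -1, 0, 0, 0, -0.1], [0, -0.5, 0, 0, 0, 0, -0.1], [0, 0, 0, 0, 0, 0, -0.1]]]}}

```text
clock: 42.15
position: [0.3929, -0.3133, 0.2129]
tool_rot: [3.141, -0.0, 1.525]
force: [0.5, 0.4, -0.3]
grip_width: 0.0385
finger_force: 0.0
```

Run:
```python
from h import *
g=grab('scene'); cv2.imwrite('pics/end.png',cv2.resize(g['color'][150:270,110:250,::-1],None,fx=5,fy=5,interpolation=cv2.INTER_CUBIC))
```

```text
(no output)
```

View pics/end.png

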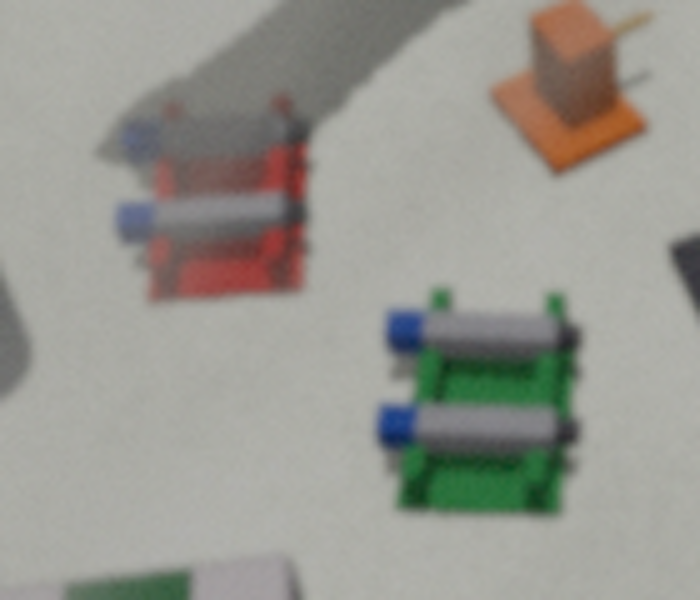

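Both racks hold two parallel sleeves with their blue ends facing the same way: the red pair at crop y 137 and 218, the green pair at 332 and 427.

```bash
python3 -c "
from workcell import *
print(job_done())"
```

```text
the job is handed in; nothing more can be done
None
```

Job handed in: the first sleeve went fully onto the pin and lies in the green rack's empty slot, and the second stopped about 20 mm in and lies in the red rack's; `job_done` gave no verdict.

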